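# Clamp a stepped shaft in the V-block fixture

### The arm

A 6-joint arm with a two-finger parallel gripper is mounted at the origin on the work surface. World frame = base frame: x ahead of the robot, y to its left, z up, the work surface at z = 0. Lengths are in m, angles in rad, forces in N, time in s.
With the tool pointing down it reaches from about 0.35 to 0.85 m from the base axis. Payload 8.1 kg.
Tool frame: the origin (TCP) lies on the mounting face of the last link; the fingertips stand 186 mm ahead of it and the grasp point (between the pads) lies 167 mm ahead of it; y points along the fingers, x is the direction in which the jaws open and shut, and the axes are right-handed (so a half turn about y gives the same grasp; the last joint's range is limited). The gripper opens to 93 mm and grips with 3 to 60 N. Pads are 15 mm wide; open, the fingers measure 128 mm over their backs; the gripper's body (75 mm by 188 mm) begins 65 mm behind the grasp point.
Start: joints at [1.213, 0.13, 1.488, -0, 1.523, -0.085], TCP at [0.162, 0.578, 0.405] pointing down, gripper open.
Joint ranges: [-2.96, 2.96], [-0.89, 2.26], [0.02, 2.5], [-1.34, 4.48], [0, 2.73], [-2.66, 2.66]. Speed limits (rad/s): [2.39, 2.39, 2.79, 3.14, 3.14, 3.14].

### API

Orientations are given as a rotation vector (axis times angle).
In Python, from plant import robot, imaging gives the robot as it stands.
- The arm moves only by the shell command python3 -m inch 'ROWS' [OPENING] [FORCE]. ROWS is JSON, a list of rows, each an object of numbers: "x", "y", "z": the shift along the tool's x, y, z in mm; "twist": the turn about the tool's y in rad. In form: [{"x": .., "y": .., "z": .., "twist": ..}, ...]. A call has 1 to 12 rows; each row shifts and turns the commanded pose from where the row before left it, along the tool's axes as they then stand; what a row does not reach is not made up. A row lasts 1/10 s, in which the tool goes at most 50 mm and 8.59 degrees, less where a joint would pass 70% of its speed; a pose out of reach is approached as far as the arm can. A call with a gripper value outside its range is refused whole. OPENING is the gripper command: -1 is shut, 1 is fully open, values between are in proportion, set as the call begins (- or left out, the last holds). The fingers move at their own pace and stop on an object; FORCE is the grip in N (left out, the last holds). Time passes only in rows, so rows that do not move let the fingers close. It gives the time, the measured TCP pose, the force and the opening at its end, in the units of the state.
- robot.read_state(): the state, without advancing time (a new reading comes with each control period).
- imaging.read_camera(name): name is "scene" or "top" or "wrist"; returns a dict with "color" (420x560x3 uint8, red, green, blue), "depth" (420x560 float32, m along the optical axis (not along the pixel's ray), 0 where there is no reading), "fx", "fy", "cx", "cy" (pixels), "k1" (the pictures are not rectified: a ray, as slopes to the right and down, at radius r is drawn at 1 + k1 r^2 times it, then the intrinsics apply), "rvec" (rotation vector, rad) and "tvec" (3), from world to camera coordinates, as OpenCV has them; the wrist camera has in their place "tool_from_camera" (4x4, takes a point from camera to tool coordinates, whose origin is the TCP and whose axes are the tool frame's). Camera axes: x right, y down, z forward; pixel columns grow to the right and rows downward; lengths in m; the calibration is good to about 2 mm. A picture is of the moment at which its call begins: read the wrist's pose just before it.
- robot.close_job(): hands the job in, once; it reports no verdict.
The state is a dict: "t": time; "q": joint angles; "dq": joint speeds; "joint_torque": joint torques, N m; "tool_pos": TCP position; "orientation": TCP orientation; "force": force on the tool from outside, world axes, zero at the start; "wrist_torque": the same for the moment, N m; "opening": finger opening in m.
Only numpy, scipy, OpenCV 4.12 (cv2) and the standard library are available. Lean on these libraries where they do the work, as an engineer would, in place of code of your own. Each camera call takes 0.05 s, during which the arm holds its last target.

### The job

Take the steel shaft with the turned-down end off the wooden rest and lay it gently in the two V-blocks, turned-down end sticking out on the strap's side, then slide it along the Vs until its plain end meets the length stop and hold it there with a light push for a moment. Then swing the strap over it and press it down until the spring catch snaps over the strap's tip and holds it. The shaft is ground and the stop is set: do not drop, jam or force anything, and leave everything else on the bench alone.

Things in the scene. Friction and masses are not known exactly. Their poses are not given: they have to be found in the camera images.
- shaft_center (a point): The stepped steel shaft, 0.5 to 0.75 kg: thick part 22 mm diameter, 205 mm long; one end turned down to 12 mm diameter for 25 mm. Point: on its axis, mid-length of the thick part (grip here). x along the shaft towards its plain end; the turned-down end is at -x. It starts in one of the rest's two places, axis 37 mm above the bench, 60 mm free on each side.
- shaft_end (a point): Centre of the flat plain end of the shaft's thick part, 102.5 mm along x from shaft_center. Axes as shaft_center.
- fixture: The V-block fixture, screwed to the bench: iron base plate 262 x 175 x 15 mm and two steel V-blocks, each 40 mm along x, 60 mm wide, top at 52.5 mm, centred at x = -65 and +65 mm. Clamp strap over the block at -x, hinged on the -y side, spring catch on the +y side; length stop at +x. Origin: on the bench under the V, half-way between the blocks; x along the V, z up.
- v_seat (a point): Axis of a shaft seated in the Vs, half-way between the blocks, 55.6 mm above the bench. Axes as the fixture's. The Vs are 90 degrees, 25 mm wide and 12.5 mm deep, and centre the shaft by themselves; ground and oiled, friction about 0.25. Between the blocks 90 mm along x are free, down to the base plate's top 40 mm below this point, so that fingers can straddle the shaft there.
- stop: The length stop: a bracket at the fixture's +x end in which a steel rod with a round face, 16 mm in diameter, is clamped on the axis of a seated shaft. The shaft's plain end must meet that face. Origin: on that axis, at the bracket's front, 125 mm from v_seat along x. The rod stands out 10 to 34 mm towards the Vs: this setting differs from job to job, and its reading is not given.
- strap (a joint): Angle of the clamp strap about its hinge, rad: 0 shut over the shaft, 1.57 upright, 1.85 to 2.15 at the start (leaning back, away from the V); lowest -0.04. A stiff hinge (0.11 N m): it stays where it is left. In the last 0.15 rad a sprung rubber pad meets the shaft and the tip pushes the catch aside until it snaps over; that takes about 5 to 12 N near the tip. Unlatched, it springs up again.
- strap_hinge (a point): On the strap's hinge axis (along the fixture's x), at x = -65, y = -48, z = 78 mm of the fixture. Axes as the fixture's.
- strap_end (a point): On the middle line of the strap's upper (outer) face, 95 mm from the hinge axis. The strap: a steel bar 24 mm wide (along x), 8 mm thick (mid-plane through the hinge axis), 114 mm from hinge axis to rounded tip. The point turns with it: y from hinge to tip, z out of the upper face (up when shut, away from the V when open).
- catch_hook (a point): Inner edge of the spring catch's hook, an upright sprung pawl on the +y side with a nose that slopes up and outward to 20 mm above this point; the strap's tip snaps in below it. It is 109 mm from the hinge axis, so push the strap between 60 and 92 mm from its hinge. Axes as the fixture's.
- pad: The round rubber foot, 16 mm in diameter, on a short sprung stem under the strap, 48 mm from the hinge. Origin: centre of its underside. It presses on top of the shaft when the strap is down.
- rod: Plain steel rod, 22 mm diameter, 215 mm long, no turned-down end, in the rest's other place, parallel to the shaft and 85 mm from it. Leave it. Origin: underside, half-way along.
- rest: Plywood rest on the bench: a board 200 x 190 x 12 mm with two notched cleats (39 mm high, 20 mm thick) 150 mm apart across its x; shaft and rod lie in the notches along x. Origin: underside centre.
- wrench: Open-ended wrench, 150 mm, lying on the bench. Leave it.
- tape: Roll of masking tape, 100 mm across. Leave it.
- tin: Tin, 72 mm across, 100 mm high. Leave it.
- hammer: Hammer, 270 mm. Leave it.
- sanding_block: Cork sanding block, 110 x 65 x 36 mm. Leave it.
- square: Engineer's square, 100 x 130 mm. Leave it.
Things that resemble listed ones, but are neither listed nor needed, are in the scene too. What is shaped like the part that bears shaft_center but blue is not meant.

How it is judged:
By the outcome, as a careful person would: the job done as asked, in the order asked, and still so for the second after the job is handed in, with the robot touching nothing.
It also fails if it takes over 72 s, if anything falls off the work surface, if the arm or the gripper's body presses on something with over 40 N, if the wrist force passes 120 N, or if a joint passes its speed limit or range.

## Working session

There is one attempt and no reset: what is moved stays moved. The work goes in short steps, Python scripts to look and compute and a shell command to move; the robot and the scene stay as the last step left them, time stands still between calls to the robot, and variables do not carry over. Pictures are saved under pics/ and viewed, and the job is handed in when it is done.

```bash
ls; mkdir -p pics; cat > h.py <<'E'
import numpy as np, cv2
from scipy.spatial.transform import Rotation as R
from plant import robot, imaging
def snap(name,fn):
    s=robot.read_state(); c=imaging.read_camera(name)
    if fn: cv2.imwrite('pics/'+fn+'.png',c['color'][:,:,::-1])
    np.savez('pics/'+(fn or name)+'.npz',tp=s['tool_pos'],to=s['orientation'],**c)
    return c
def load(fn):
    return dict(np.load('pics/'+fn+'.npz'))
def w2c(c):
    if 'tool_from_camera' in c:
        T=np.eye(4);T[:3,:3]=R.from_rotvec(c['to']).as_matrix();T[:3,3]=c['tp']
        return np.linalg.inv(T@c['tool_from_camera'])
    T=np.eye(4);T[:3,:3]=R.from_rotvec(np.array(c['rvec']).ravel()).as_matrix();T[:3,3]=np.array(c['tvec']).ravel()
    return T
def ray(c,u,v):
    K=np.array([[c['fx'],0,c['cx']],[0,c['fy'],c['cy']],[0,0,1]],float)
    p=cv2.undistortPoints(np.array([[[u,v]]],float),K,np.array([float(c['k1']),0,0,0]))[0,0]
    return np.array([p[0],p[1],1.])
def atz(c,u,v,z):
    T=np.linalg.inv(w2c(c)); d=T[:3,:3]@ray(c,u,v); o=T[:3,3]
    return o+d*(z-o[2])/d[2]
def atdepth(c,u,v):
    D=c['depth'][int(round(v)),int(round(u))]
    T=np.linalg.inv(w2c(c)); return T[:3,:3]@(ray(c,u,v)*D)+T[:3,3]
def proj(c,P):
    T=w2c(c);p=T[:3,:3]@np.array(P)+T[:3,3]
    K=np.array([[c['fx'],0,c['cx']],[0,c['fy'],c['cy']],[0,0,1]],float)
    return cv2.projectPoints(p.reshape(1,1,3),np.zeros(3),np.zeros(3),K,np.array([float(c['k1']),0,0,0]))[0].ravel()
E
python3 - <<'E'
from h import *
for n in ['top','scene','wrist']:
    c=snap(n,n+'0')
    print(n,c['fx'],c['k1'])
print(robot.read_state())
E
```

```text
pics
top 540.0395414973169 -0.08548930465958066
scene 457.1049011531983 -0.10763444204822592
wrist 314.1952608501256 -0.06663730660709984
{'t': 0.15, 'q': array([ 1.21258509e+00,  1.31019203e-01,  1.48903386e+00,  4.53250805e-05,
        1.52296487e+00, -8.54090625e-02]), 'dq': array([ 0.00018185, -0.00221125, -0.00172664, -0.00270316,  0.00106687,
        0.00079697]), 'joint_torque': array([ 1.62270982e-03, -5.60473680e+01, -4.92335093e+01,  7.68165244e-02,
        3.03390843e-02, -1.62188749e-04]), 'tool_pos': array([0.16157553, 0.57766258, 0.40390679]), 'orientation': array([-1.32672887, -1.00500536,  1.00705115]), 'force': array([-0.76210368, -0.10532143,  0.71885041]), 'wrist_torque': array([-0.01632916,  0.0351438 ,  0.04815592]), 'opening': 0.09286445869126914}
```

View pics/top0.png

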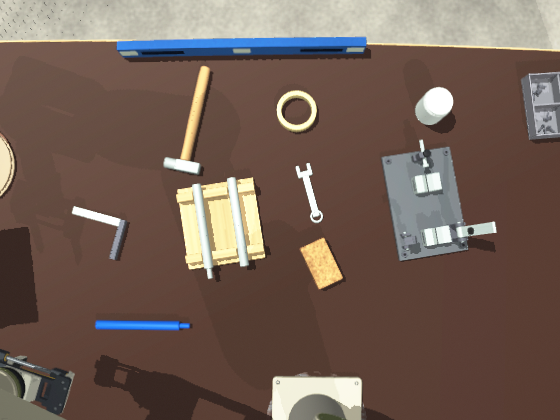

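View pics/scene0.png

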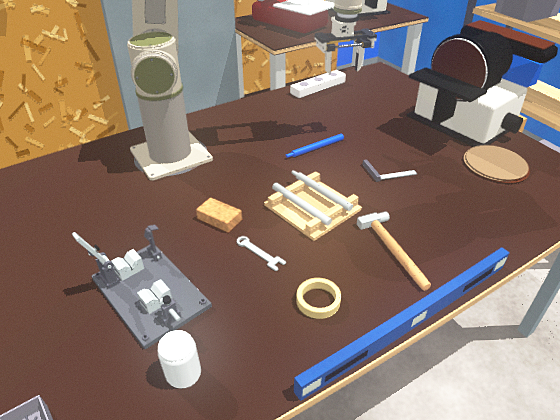

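View pics/wrist0.png

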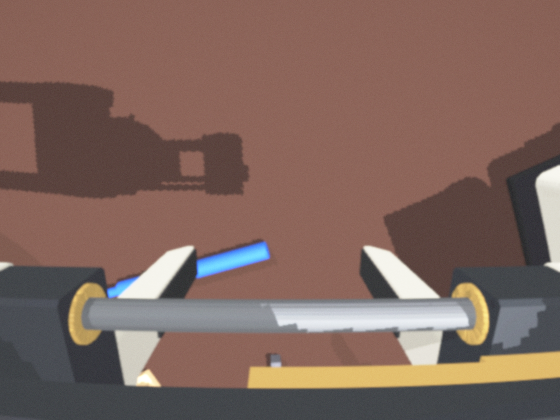

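```bash
python3 - <<'E'
from h import *
c=load('wrist0')
print(R.from_rotvec(c['to']).as_matrix()); print(c['tool_from_camera'])
for n in ['top0','scene0']:
    c=load(n); T=np.linalg.inv(w2c(c)); print(T)
E
```

```text
[[ 2.69468020e-01 -5.52482473e-04 -9.63009180e-01]
 [ 9.63007981e-01 -1.52480112e-03  2.69468559e-01]
 [-1.61727413e-03 -9.99998685e-01  1.21159892e-04]]
[[ 9.99999002e-01  1.39343097e-03 -2.31092864e-04  1.69992162e-04]
 [ 5.76276768e-04 -2.53122766e-01  9.67433994e-01  1.92700311e-02]
 [ 1.28955762e-03 -9.67433162e-01 -2.53123317e-01  7.05508809e-02]
 [ 0.00000000e+00  0.00000000e+00  0.00000000e+00  1.00000000e+00]]
[[ 0.01496427 -0.9970795   0.07489014  0.4101305 ]
 [-0.99988243 -0.01517283 -0.00221661  0.09258296]
 [ 0.00334643 -0.07484817 -0.99718933  1.33976138]
 [ 0.          0.          0.          1.        ]]
[[ 0.51408971  0.5412438  -0.66540734  1.28696682]
 [ 0.85760771 -0.33778825  0.38782485 -0.36484201]
 [-0.01485898 -0.77003523 -0.63782832  0.82415931]
 [ 0.          0.          0.          1.        ]]
```

```bash
python3 - <<'E'
from h import *
c=load('top0')
im=c['color'][:,:,::-1]
a=cv2.resize(im[165:290,165:280],None,fx=5,fy=4.8,interpolation=cv2.INTER_CUBIC); cv2.imwrite('pics/t_rest.png',a)
b=cv2.resize(im[130:270,370:510],None,fx=4.2,fy=4.2,interpolation=cv2.INTER_CUBIC); cv2.imwrite('pics/t_fix.png',b)
c=load('scene0')
im=c['color'][:,:,::-1]
b=cv2.resize(im[215:345,60:220],None,fx=4.6,fy=4.6,interpolation=cv2.INTER_CUBIC); cv2.imwrite('pics/s_fix.png',b)
E
```

```text
(no output)
```

View pics/t_rest.png

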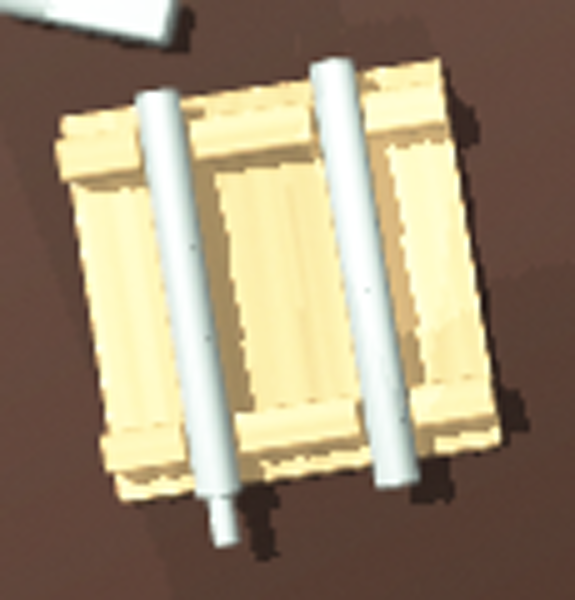

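View pics/t_fix.png

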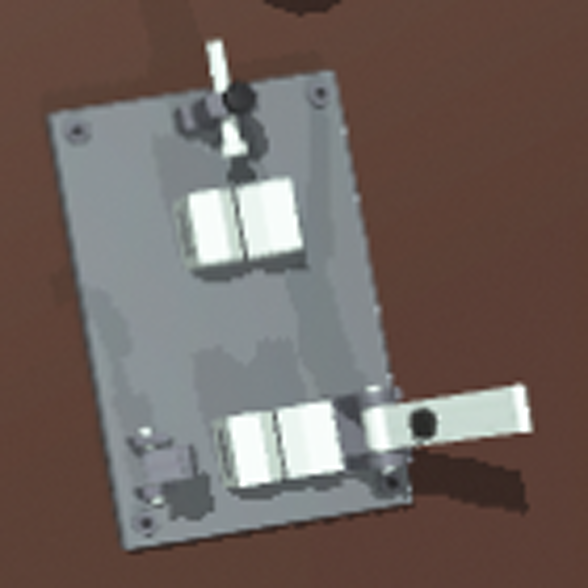

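View pics/s_fix.png

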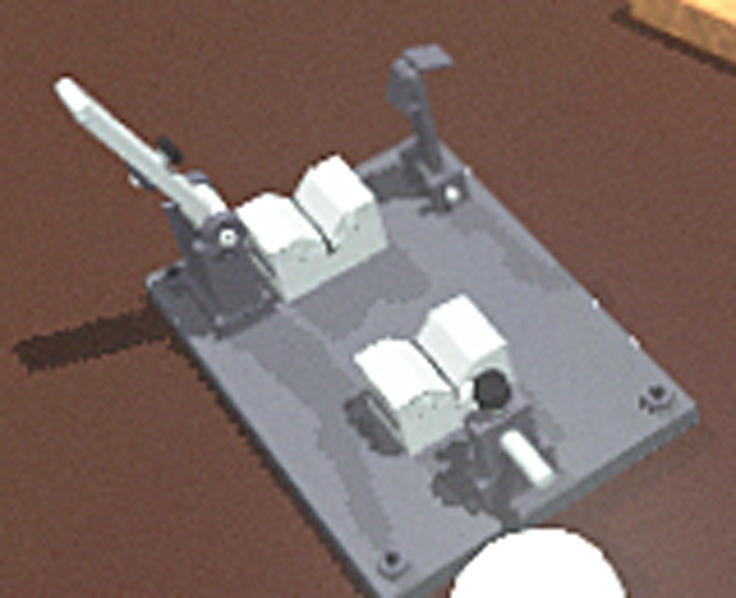

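```bash
python3 - <<'E'
from h import *
c=load('top0')
f=lambda x,y,s,o:((x+.5)/s[0]-.5+o[0],(y+.5)/s[1]-.5+o[1])
r=lambda x,y,z:atz(c,*f(x,y,(5,4.8),(165,165)),z)
g=lambda x,y,z:atz(c,*f(x,y,(4.2,4.2),(370,130)),z)
a=r(158,95,.037);b=r(217,495,.037);t=r(226,543,.037)
d=a-b;print('shaft',a,b,t,np.linalg.norm(d),np.linalg.norm(b-t),np.arctan2(d[1],d[0]),(a+b)/2)
a2=r(333,62,.037);b2=r(397,484,.037);d=a2-b2;print('rod',np.linalg.norm(d),np.arctan2(d[1],d[0]))
# plate corners
P=[(50,115,),(333,70),(412,502),(125,548)]
W=np.array([g(x,y,.015) for x,y in P]);print(W)
print([np.linalg.norm(W[i]-W[(i+1)%4]) for i in range(4)]); print(W.mean(0))
e=(W[0]+W[1]-W[2]-W[3]);print('yaw',np.arctan2(e[1],e[0]), e)
# V lines: z=.040 bottom
v=[g(233,186,.040),g(250,264,.040),g(272,408,.040),g(284,484,.040)]
print(v)
print('block edges', [g(*p,.0525) for p in [(180,196),(293,178),(303,254),(193,270),(220,416),(333,402),(344,472),(230,490)]])
E
```

```text
shaft [0.5714499  0.30306253 0.037     ] [0.37015945 0.26925915 0.037     ] [0.34628113 0.26437811 0.037     ] 0.20410906894912784 0.024372092169381583 0.16638085529717517 [0.47080467 0.28616084 0.037     ]
rod 0.21534377652301534 0.1654453787262114
[[ 0.64999314 -0.15234867  0.015     ]
 [ 0.68061533 -0.32287911  0.015     ]
 [ 0.42369913 -0.36785163  0.015     ]
 [ 0.39483987 -0.1968063   0.015     ]]
[np.float64(0.17325804299786354), np.float64(0.2608226641766946), np.float64(0.1734628514850709), np.float64(0.25899742693264666)]
[ 0.53728687 -0.25997143  0.015     ]
yaw 0.17290077155960343 [0.51206946 0.08943015 0.        ]
[array([ 0.60573776, -0.25496918,  0.04      ]), array([ 0.5602398 , -0.26463617,  0.04      ]), array([ 0.47675702, -0.27706293,  0.04      ]), array([ 0.43296845, -0.28391568,  0.04      ])]
block edges [array([ 0.59747627, -0.22070288,  0.0525    ]), array([ 0.60918012, -0.28677499,  0.0525    ]), array([ 0.56511803, -0.29219497,  0.0525    ]), array([ 0.55476974, -0.22802916,  0.0525    ]), array([ 0.47112219, -0.24334672,  0.0525    ]), array([ 0.48004632, -0.30903571,  0.0525    ]), array([ 0.44002169, -0.31520427,  0.0525    ]), array([ 0.42895134, -0.24902917,  0.0525    ])]
```

```bash
cat > st.py <<'E'
from h import *
s=robot.read_state()
M=R.from_rotvec(s['orientation']).as_matrix()
p=np.array(s['tool_pos']);g=p+M[:,1]*.167
print('t %.2f'%s['t'],'tcp',p.round(4),'grasp',g.round(4),'F',np.round(s['force'],1),'op %.4f'%s['opening'],'q',np.round(s['q'],2))
print('xyaw %.4f'%np.arctan2(M[1,0],M[0,0]),'y',M[:,1].round(4))
E
python3 -m inch '[{"x":-16.5,"z":-31.3},{"x":-16.5,"z":-31.3},{"x":-16.5,"z":-31.3},{"x":-16.5,"z":-31.3},{"x":-16.5,"z":-31.3},{"x":-16.5,"z":-31.3},{"x":-16.5,"z":-31.3},{"x":-16.5,"z":-31.3},{"x":-16.5,"z":-31.3},{"x":-16.5,"z":-31.3},{"x":-16.5,"z":-31.3},{"x":-16.5,"z":-31.3}]' 1 30
python3 -m inch '[{"twist":0.149},{"twist":0.149},{"twist":0.149},{"twist":0.149},{"twist":0.149},{"twist":0.149},{"twist":0.149},{"twist":0.149},{"twist":0.149},{"twist":0.149},{"twist":0.149},{"twist":0.149}]'
python3 -m inch '[{"twist":0.149},{"twist":0.149},{"twist":0.149},{"twist":0.149},{"twist":0.149},{"twist":0.149},{}]'
python3 st.py
```

```text
t 0.15 tcp [0.1616 0.5777 0.4039] grasp [0.1615 0.5774 0.2369] F [-0.8 -0.1  0.7] op 0.0929 q [ 1.21  0.13  1.49  0.    1.52 -0.09]
xyaw 1.2980 y [-5.0e-04 -1.3e-03 -1.0e+00]$[0]: bad value
$[0]: bad value
$[0]: bad value
```

```bash

python3 -m inch '[{"x":-16.5,"y":0,"z":-31.3,"twist":0},{"x":-16.5,"y":0,"z":-31.3,"twist":0},{"x":-16.5,"y":0,"z":-31.3,"twist":0},{"x":-16.5,"y":0,"z":-31.3,"twist":0},{"x":-16.5,"y":0,"z":-31.3,"twist":0},{"x":-16.5,"y":0,"z":-31.3,"twist":0}]' 1 30
python3 st.py
```

```text
t: 0.75
tool_pos: [0.3166, 0.4307, 0.4045]
orientation: [-1.326, -1.006, 1.006]
force: [-0.4, 0.4, -0.2]
opening: 0.0931
t 0.75 tcp [0.3166 0.4307 0.4045] grasp [0.3165 0.4307 0.2375] F [-0.4  0.4 -0.2] op 0.0931 q [ 0.84 -0.05  1.67 -0.    1.52 -0.46]
xyaw 1.2982 y [-2.e-04 -3.e-04 -1.e+00]
```

```bash

python3 -m inch '[{"x":-16.5,"y":0,"z":-31.3,"twist":0},{"x":-16.5,"y":0,"z":-31.3,"twist":0},{"x":-16.5,"y":0,"z":-31.3,"twist":0},{"x":-16.5,"y":0,"z":-31.3,"twist":0},{"x":-16.5,"y":0,"z":-31.3,"twist":0},{"x":-16.5,"y":0,"z":-31.3,"twist":0},{"x":0,"y":0,"z":0,"twist":0.149},{"x":0,"y":0,"z":0,"twist":0.149},{"x":0,"y":0,"z":0,"twist":0.149},{"x":0,"y":0,"z":0,"twist":0.149},{"x":0,"y":0,"z":0,"twist":0.149},{"x":0,"y":0,"z":0,"twist":0.149}]'
python3 -m inch '[{"x":0,"y":0,"z":0,"twist":0.149},{"x":0,"y":0,"z":0,"twist":0.149},{"x":0,"y":0,"z":0,"twist":0.149},{"x":0,"y":0,"z":0,"twist":0.149},{"x":0,"y":0,"z":0,"twist":0.149},{"x":0,"y":0,"z":0,"twist":0.149},{"x":0,"y":0,"z":0,"twist":0.149},{"x":0,"y":0,"z":0,"twist":0.149},{"x":0,"y":0,"z":0,"twist":0.149},{"x":0,"y":0,"z":0,"twist":0.149},{"x":0,"y":0,"z":0,"twist":0.149},{"x":0,"y":0,"z":0,"twist":0.149}]'
python3 - <<'E'
from h import *
snap('wrist','w1')
E
python3 st.py
```

```text
t: 1.95
tool_pos: [0.4699, 0.2859, 0.4044]
orientation: [-1.548, -0.312, 0.313]
force: [0.6, 0.0, 0.1]
opening: 0.0931
t: 3.15
tool_pos: [0.4699, 0.2859, 0.4043]
orientation: [-1.29, 1.075, -1.075]
force: [0.5, 0.2, 0.5]
opening: 0.0928
t 3.20 tcp [0.4699 0.2859 0.4043] grasp [0.4698 0.2858 0.2373] F [0.5 0.1 0. ] op 0.0932 q [ 0.45 -0.    1.63 -0.    1.52  1.85]
xyaw -1.3999 y [-6.e-04 -3.e-04 -1.e+00]
```

View pics/w1.png

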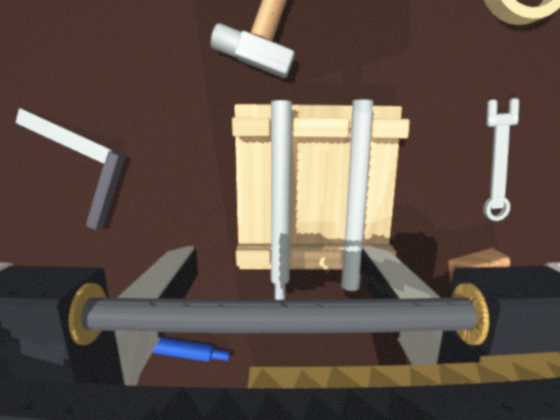

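```bash
python3 - <<'E'
from h import *
c=load('w1')
im=c['color'][:,:,::-1]
b=cv2.resize(im[90:310,230:330],None,fx=4,fy=2.7,interpolation=cv2.INTER_CUBIC); cv2.imwrite('pics/w1c.png',b)
E
```

```text
(no output)
```

View pics/w1c.png

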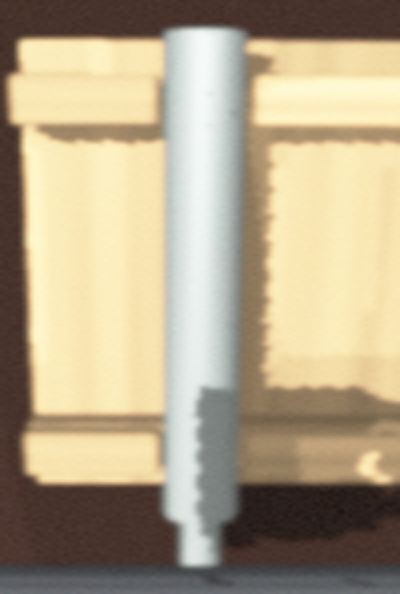

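```bash
python3 - <<'E'
from h import *
c=load('w1')
a=atz(c,281.6,(60.5)/2.7+89.5,.037);b=atz(c,280.4,500.5/2.7+89.5,.037)
d=a-b;print(a,b,'yaw',np.arctan2(d[1],d[0]))
e=atz(c,281.6,100.8,.048);s=atz(c,280.4,282.5,.042);print(e,s,np.linalg.norm((e-s)[:2]),(e+s)/2)
E
```

```text
[0.56135991 0.29927132 0.037     ] [0.37664079 0.26627285 0.037     ] yaw 0.17677658772766672
[0.57138547 0.30125846 0.048     ] [0.36913099 0.26491237 0.042     ] 0.2054943165408579 [0.47025823 0.28308541 0.045     ]
```

```bash

python3 -m inch '[{"x":0.4,"y":28,"z":0.2,"twist":0},{"x":0.4,"y":28,"z":0.2,"twist":0},{"x":0.4,"y":28,"z":0.2,"twist":0},{"x":0.2,"y":28,"z":0.2,"twist":0},{"x":0,"y":0,"z":0,"twist":0}]'
python3 - <<'E'
from h import *
c=snap('wrist','w2')
E
python3 st.py
```

```text
t: 3.7
tool_pos: [0.4692, 0.2838, 0.2879]
orientation: [-1.301, 1.073, -1.067]
force: [-0.6, 0.1, -0.9]
opening: 0.093
t 3.75 tcp [0.4701 0.2843 0.2906] grasp [0.4693 0.2839 0.1236] F [0.  0.6 0.9] op 0.0931 q [0.45 0.08 1.75 0.   1.31 1.83]
xyaw -1.3818 y [-0.0045 -0.0022 -1.    ]
```

View pics/w2.png

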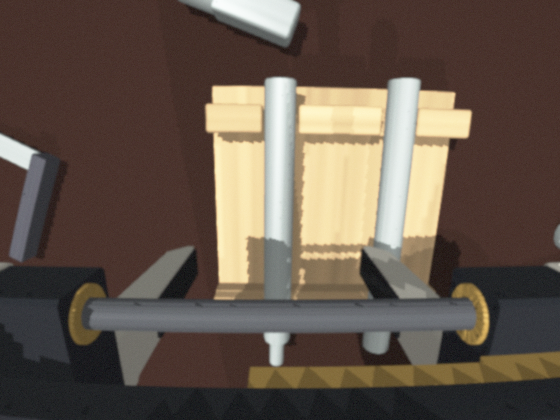

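```bash

python3 -m inch '[{"x":0,"y":0,"z":0,"twist":0},{"x":0,"y":0,"z":0,"twist":0}]' >/dev/null; python3 st.py
python3 - <<'E'
from h import *
c=snap('wrist','w3')
im=c['color'][:,:,::-1]
b=cv2.resize(im[60:280,230:330],None,fx=4,fy=2.7,interpolation=cv2.INTER_CUBIC); cv2.imwrite('pics/w3c.png',b)
E
```

```text
t 3.95 tcp [0.4718 0.2851 0.295 ] grasp [0.4723 0.2854 0.128 ] F [ 0.8 -0.5 -0.3] op 0.0932 q [ 0.45  0.08  1.75 -0.    1.31  1.83]
xyaw -1.3832 y [ 0.003   0.0014 -1.    ]
```

View pics/w3c.png

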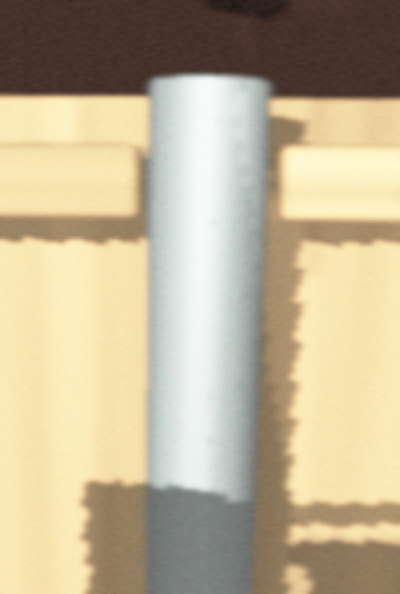

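```bash
python3 - <<'E'
from h import *
c=load('w3')
px=lambda x,y:((x+.5)/4+229.5,(y+.5)/2.7+59.5)
a=atz(c,*px(210.5,100),.037);b=atz(c,*px(203,450),.037)
d=a-b;print(a,b,'yaw',np.arctan2(d[1],d[0]))
e=atz(c,*px(210,77),.048);print(e)
# model check: axis point in tool frame
T=np.eye(4);T[:3,:3]=R.from_rotvec(c['to']).as_matrix();T[:3,3]=c['tp']
for p in (a,b): print((np.linalg.inv(T)@np.append(p,1))[:3])
E
python3 st.py
```

```text
[0.56735441 0.30092257 0.037     ] [0.47149765 0.28382716 0.037     ] yaw 0.17648779436665757
[0.57158056 0.30196013 0.048     ]
[0.00251059 0.25827711 0.09600874]
[ 0.00142966  0.25797022 -0.00135403]
t 4.00 tcp [0.4718 0.2851 0.2949] grasp [0.4722 0.2853 0.1279] F [-0.8  0.6  0.8] op 0.0931 q [ 0.45  0.08  1.75 -0.    1.31  1.83]
xyaw -1.3834 y [ 0.0029  0.0014 -1.    ]
```

```bash

python3 -m inch '[{"x":0.7,"y":22,"z":2,"twist":0.011},{"x":0.5,"y":22,"z":2,"twist":0},{"x":0.3,"y":22,"z":2,"twist":0},{"x":0,"y":14,"z":0.5,"twist":0},{"x":0,"y":8,"z":0,"twist":0},{"x":0,"y":0,"z":0,"twist":0},{"x":0,"y":0,"z":0,"twist":0},{"x":0,"y":0,"z":0,"twist":0}]'
python3 st.py
python3 -m inch '[{"x":0,"y":0,"z":0,"twist":0},{"x":0,"y":0,"z":0,"twist":0},{"x":0,"y":0,"z":0,"twist":0},{"x":0,"y":0,"z":0,"twist":0}]' -0.3 20
python3 - <<'E'
from h import *
c=load('top0')
im=c['color'][:,:,::-1]
b=cv2.resize(im[130:200,395:465],None,fx=8,fy=8,interpolation=cv2.INTER_CUBIC); cv2.imwrite('pics/t_stop.png',b)
f=lambda x,y,s,o:((x+.5)/s[0]-.5+o[0],(y+.5)/s[1]-.5+o[1])
print(atz(c,*f(233,155,(4.2,4.2),(370,130)),.0556))
E
```

```text
t: 4.8
tool_pos: [0.4783, 0.2847, 0.2061]
orientation: [-1.285, 1.078, -1.079]
force: [-1.0, -0.0, 0.0]
opening: 0.0931
t 4.80 tcp [0.4783 0.2847 0.2061] grasp [0.4786 0.2849 0.0391] F [-1. -0.  0.] op 0.0931 q [ 0.44  0.2   1.79 -0.    1.15  1.84]
xyaw -1.3949 y [ 1.9e-03  9.0e-04 -1.0e+00]
t: 5.2
tool_pos: [0.4777, 0.2844, 0.2049]
orientation: [-1.287, 1.079, -1.079]
force: [-0.5, -0.4, -1.2]
opening: 0.0656
[ 0.62140267 -0.25094786  0.0556    ]
```

View pics/t_stop.png

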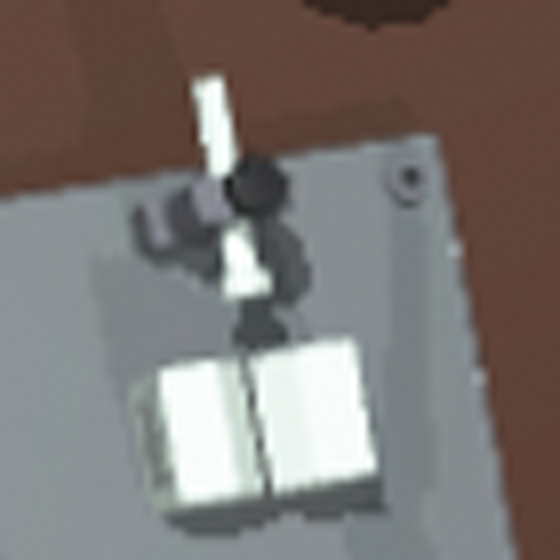

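```bash

python3 -m inch '[{"x":0,"y":0,"z":0,"twist":0},{"x":0,"y":0,"z":0,"twist":0},{"x":0,"y":0,"z":0,"twist":0},{"x":0,"y":0,"z":0,"twist":0},{"x":0,"y":0,"z":0,"twist":0},{"x":0,"y":0,"z":0,"twist":0}]' -0.6 20
python3 st.py
python3 -m inch '[{"x":0,"y":0,"z":0,"twist":0},{"x":0,"y":0,"z":0,"twist":0},{"x":0,"y":0,"z":0,"twist":0},{"x":0,"y":0,"z":0,"twist":0}]' -1 40
python3 st.py
```

```text
t: 5.8
tool_pos: [0.4777, 0.2844, 0.2047]
orientation: [-1.287, 1.079, -1.079]
force: [-0.4, 0.8, -0.7]
opening: 0.0212
t 5.80 tcp [0.4777 0.2844 0.2047] grasp [0.4777 0.2845 0.0377] F [-0.4  0.8 -0.7] op 0.0212 q [0.44 0.2  1.79 0.   1.15 1.84]
xyaw -1.3950 y [-1.e-04  1.e-04 -1.e+00]
t: 6.2
tool_pos: [0.4777, 0.2844, 0.2047]
orientation: [-1.287, 1.079, -1.079]
force: [-0.5, 1.2, -0.4]
opening: 0.0208
t 6.20 tcp [0.4777 0.2844 0.2047] grasp [0.4777 0.2845 0.0377] F [-0.5  1.2 -0.4] op 0.0208 q [0.44 0.2  1.79 0.   1.15 1.84]
xyaw -1.3950 y [-0.e+00  1.e-04 -1.e+00]
```

```bash

python3 -m inch '[{"x":0,"y":-3,"z":0,"twist":0},{"x":0,"y":-5,"z":0,"twist":0},{"x":0,"y":-8,"z":0,"twist":0},{"x":0,"y":-14,"z":0,"twist":0},{"x":0,"y":-20,"z":0,"twist":0},{"x":0,"y":-25,"z":0,"twist":0},{"x":0,"y":-25,"z":0,"twist":0},{"x":0,"y":-25,"z":0,"twist":0},{"x":0,"y":-20,"z":0,"twist":0},{"x":0,"y":-10,"z":0,"twist":0},{"x":0,"y":0,"z":0,"twist":0},{"x":0,"y":0,"z":0,"twist":0}]'
python3 st.py
python3 - <<'E'
from h import *
snap('wrist','w4'); snap('scene','s4')
E
```

```text
t: 7.4
tool_pos: [0.4775, 0.2843, 0.3591]
orientation: [-1.288, 1.079, -1.079]
force: [-0.9, 0.8, -6.4]
opening: 0.021
t 7.40 tcp [0.4775 0.2843 0.3591] grasp [0.4774 0.2843 0.1921] F [-0.9  0.8 -6.4] op 0.0210 q [0.44 0.04 1.67 0.   1.43 1.84]
xyaw -1.3950 y [-6.e-04 -3.e-04 -1.e+00]
```

View pics/w4.png

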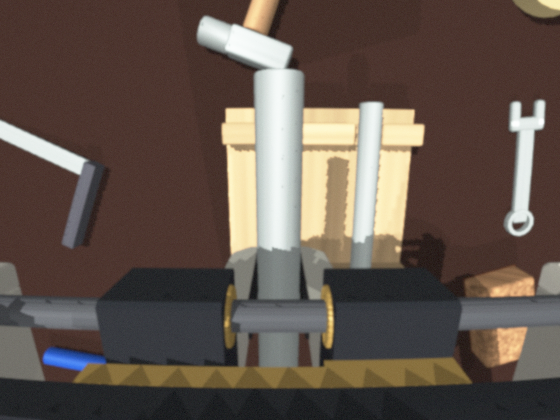

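View pics/s4.png

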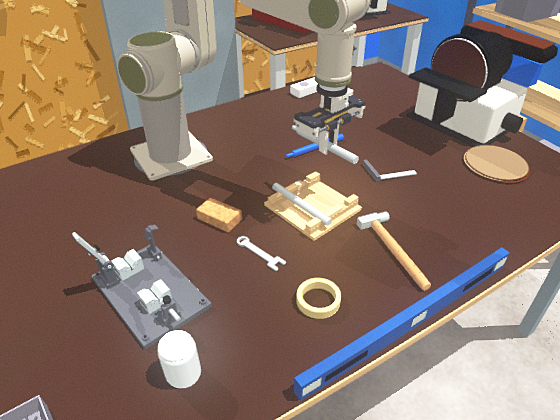

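```bash

python3 -m inch '[{"x":10,"y":0,"z":-1,"twist":0},{"x":20,"y":0,"z":-2,"twist":0},{"x":30,"y":0,"z":-3.1,"twist":0},{"x":30,"y":0,"z":-3.1,"twist":0},{"x":30,"y":0,"z":-3.1,"twist":0},{"x":30,"y":0,"z":-3.1,"twist":0},{"x":30,"y":0,"z":-3.1,"twist":0},{"x":30,"y":0,"z":-3.1,"twist":0},{"x":30,"y":0,"z":-3.1,"twist":0},{"x":30,"y":0,"z":-3.1,"twist":0},{"x":30,"y":0,"z":-3.1,"twist":0},{"x":30,"y":0,"z":-3.1,"twist":0}]'
python3 -m inch '[{"x":30,"y":0,"z":-3.1,"twist":0},{"x":30,"y":0,"z":-3.1,"twist":0},{"x":30,"y":0,"z":-3.1,"twist":0},{"x":30,"y":0,"z":-3.1,"twist":0},{"x":30,"y":0,"z":-3.1,"twist":0},{"x":30,"y":0,"z":-3.1,"twist":0},{"x":20,"y":0,"z":-2,"twist":0},{"x":13,"y":0,"z":-1.3,"twist":0},{"x":10,"y":0,"z":-1,"twist":0},{"x":0,"y":0,"z":0,"twist":0},{"x":0,"y":0,"z":0,"twist":0},{"x":0,"y":0,"z":0,"twist":0}]'
python3 -m inch '[{"x":0,"y":0,"z":0,"twist":0},{"x":0,"y":0,"z":0,"twist":0},{"x":0,"y":0,"z":0,"twist":0}]'
python3 st.py
python3 - <<'E'
from h import *
snap('wrist','w5'); snap('scene','s5')
E
```

```text
t: 8.7
tool_pos: [0.5014, -0.0482, 0.359]
orientation: [-1.288, 1.08, -1.078]
force: [0.3, -0.4, -6.7]
opening: 0.0212
t: 9.9
tool_pos: [0.5186, -0.2691, 0.3597]
orientation: [-1.287, 1.078, -1.078]
force: [-0.3, 0.4, -6.1]
opening: 0.0212
t: 10.2
tool_pos: [0.5185, -0.2697, 0.3598]
orientation: [-1.287, 1.078, -1.078]
force: [-0.1, -0.4, -7.0]
opening: 0.0206
t 10.20 tcp [ 0.5185 -0.2697  0.3598] grasp [ 0.5185 -0.2697  0.1928] F [-0.1 -0.4 -7. ] op 0.0206 q [-0.57  0.11  1.59  0.    1.44  0.83]
xyaw -1.3945 y [ 1.e-04  0.e+00 -1.e+00]
```

View pics/w5.png

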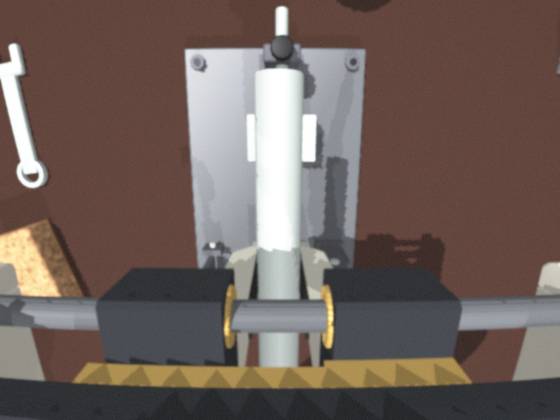

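View pics/s5.png

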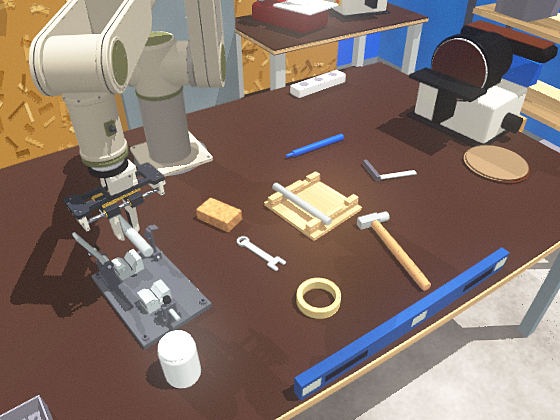

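```bash
python3 - <<'E'
from h import *
c=load('w5')
im=c['color'][:,:,::-1]
b=cv2.resize(im[0:270,180:372],None,fx=4,fy=2.2,interpolation=cv2.INTER_CUBIC); cv2.imwrite('pics/w5c.png',b)
E
```

```text
(no output)
```

View pics/w5c.png

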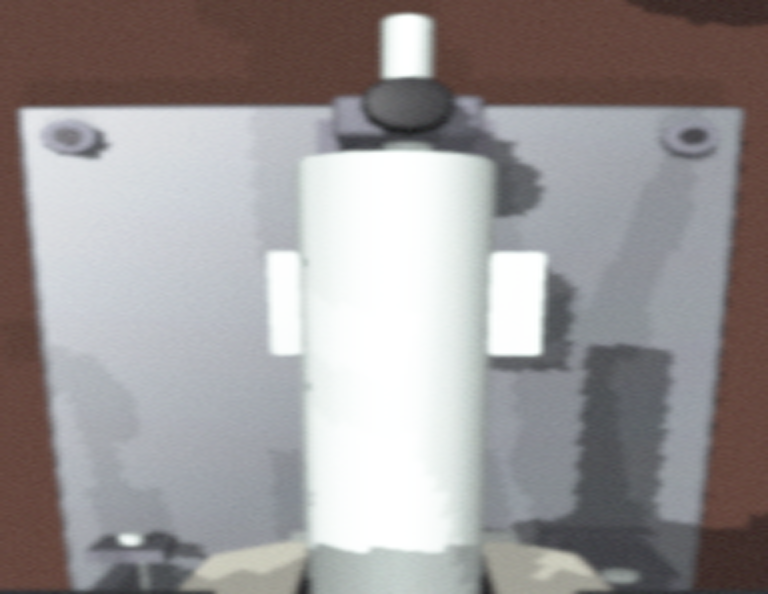

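```bash
python3 - <<'E'
from h import *
c=load('w5')
T=np.eye(4);T[:3,:3]=R.from_rotvec(c['to']).as_matrix();T[:3,3]=c['tp']; Ti=np.linalg.inv(T)
px=lambda x,y:((x+.5)/4+179.5,(y+.5)/2.2-.5)
tl=lambda p:(1e3*(Ti@np.append(p,1))[:3]).round(1)
for n,p in dict(L1=(267,252),L2=(270,355),R1=(547,252),R2=(543,355)).items():
    w=atz(c,*px(*p),.0525);print(n,w.round(4),tl(w))
for p in [(408,40),(408,75)]:
    w=atz(c,*px(*p),.0556);print('rod',w.round(4),tl(w))
for p in [(398.5,200),(395,500)]:
    w=atz(c,*px(*p),.1928);print('shaft',w.round(4),tl(w))
print('end', tl(atz(c,*px(398,152),.1928+.011)))
for p in [(20,108),(745,108)]:
    w=atz(c,*px(*p),.015);print('plate',w.round(4),tl(w))
E
```

```text
L1 [ 0.5989 -0.2265  0.0525] [-28.4 307.3  86.7]
L2 [ 0.5585 -0.2335  0.0525] [-28.6 307.3  45.7]
R1 [ 0.6098 -0.2871  0.0525] [ 33.2 307.3  86.8]
R2 [ 0.5695 -0.2945  0.0525] [ 33.4 307.3  45.8]
rod [ 0.6802 -0.2432  0.0556] [  2.3 304.3 163.8]
rod [ 0.668  -0.2454  0.0556] [  2.4 304.3 151.5]
shaft [ 0.6057 -0.2542  0.1928] [1.00e-01 1.67e+02 8.85e+01]
shaft [ 0.5434 -0.265   0.1928] [ -0.2 167.   25.3]
end [ -0.  156.   95.6]
plate [ 0.6508 -0.1542  0.015 ] [-90.5 344.9 150.5]
plate [ 0.6815 -0.3258  0.015 ] [ 83.8 344.9 150.6]
```

```bash

python3 -m inch '[{"x":0.8,"y":8,"z":0,"twist":0},{"x":0.8,"y":16,"z":0,"twist":0},{"x":0.8,"y":20,"z":0,"twist":0},{"x":0,"y":20,"z":0,"twist":0},{"x":0,"y":20,"z":0,"twist":0},{"x":0,"y":15,"z":0,"twist":0},{"x":0,"y":10,"z":0,"twist":0},{"x":0,"y":6,"z":0,"twist":0},{"x":0,"y":4,"z":0,"twist":0},{"x":0,"y":0,"z":0,"twist":0},{"x":0,"y":0,"z":0,"twist":0},{"x":0,"y":0,"z":0,"twist":0}]'
python3 st.py
python3 - <<'E'
from h import *
c=snap('wrist','w6'); snap('scene','s6')
im=c['color'][:,:,::-1]
b=cv2.resize(im[0:270,180:372],None,fx=4,fy=2.2,interpolation=cv2.INTER_CUBIC); cv2.imwrite('pics/w6c.png',b)
c=load('s6')
im=c['color'][:,:,::-1]
b=cv2.resize(im[215:345,60:220],None,fx=4.6,fy=4.6,interpolation=cv2.INTER_CUBIC); cv2.imwrite('pics/s6c.png',b)
E
```

```text
t: 11.5
tool_pos: [0.5192, -0.2726, 0.2417]
orientation: [-1.287, 1.077, -1.08]
force: [-0.5, -0.7, -7.0]
opening: 0.0211
t 11.50 tcp [ 0.5192 -0.2726  0.2417] grasp [ 0.5194 -0.2727  0.0747] F [-0.5 -0.7 -7. ] op 0.0211 q [-0.57  0.23  1.69  0.    1.23  0.82]
xyaw -1.3950 y [ 1.4e-03 -9.0e-04 -1.0e+00]
```

View pics/w6c.png

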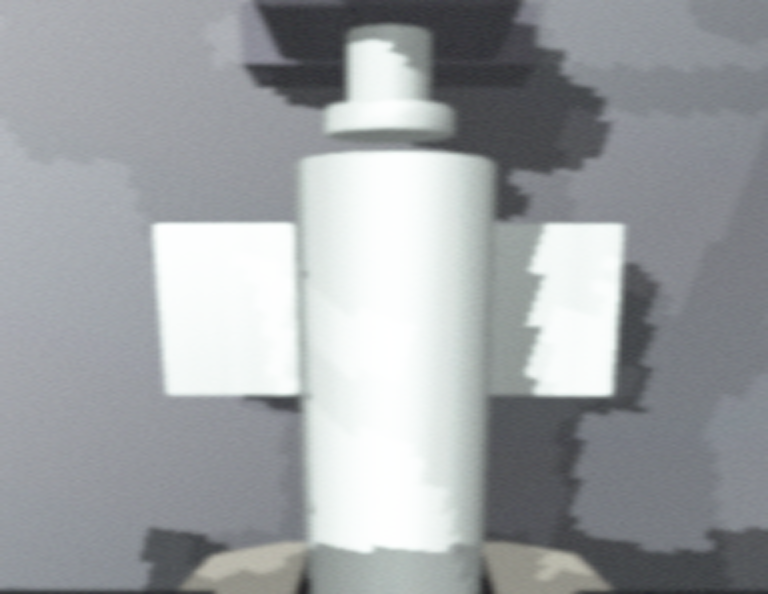

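View pics/s6c.png

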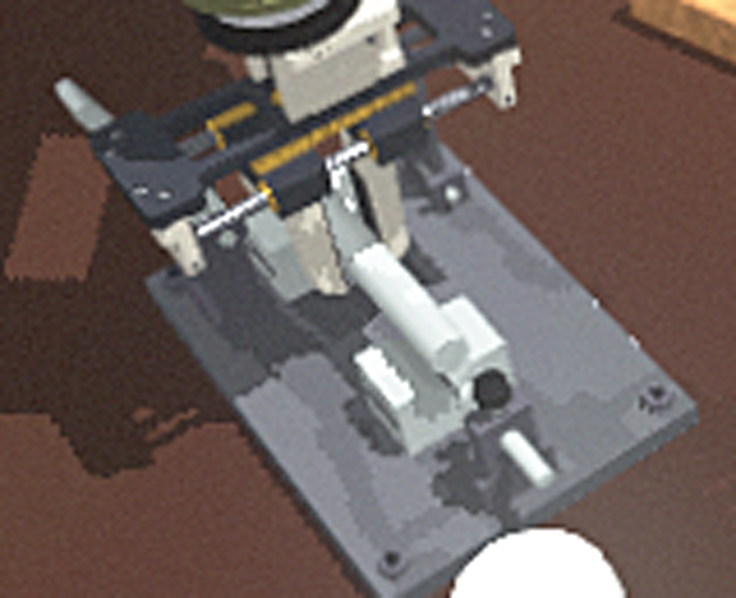

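```bash
python3 - <<'E'
from h import *
c=load('w6')
T=np.eye(4);T[:3,:3]=R.from_rotvec(c['to']).as_matrix();T[:3,3]=c['tp']; Ti=np.linalg.inv(T)
px=lambda x,y:((x+.5)/4+179.5,(y+.5)/2.2-.5)
tl=lambda p:(1e3*(Ti@np.append(p,1))[:3]).round(1)
for n,p in dict(L1=(152,223),L2=(165,395),R1=(625,223),R2=(613,395)).items():
    w=atz(c,*px(*p),.0525);print(n,w.round(4),tl(w))
for p in [(388.5,60),(389,110)]:
    w=atz(c,*px(*p),.0556);print('rod',w.round(4),tl(w))
for z in (.0636,.0556,.0476): print('face',tl(atz(c,*px(389,139),z)),tl(atz(c,*px(389,104),z)))
for p in [(397,200),(397.5,480)]:
    w=atz(c,*px(*p),.0747);print('shaft',w.round(4),tl(w))
print('end', tl(atz(c,*px(398,155),.074+.011)))
E
python3 st.py
```

```text
L1 [ 0.5989 -0.2265  0.0525] [-31.6 189.3  86.3]
L2 [ 0.559  -0.2337  0.0525] [-31.5 189.2  45.7]
R1 [ 0.6097 -0.2865  0.0525] [ 29.4 189.3  86.4]
R2 [ 0.5697 -0.2937  0.0525] [ 29.4 189.3  45.8]
rod [ 0.6381 -0.2505  0.0556] [ -1.1 186.2 120.7]
rod [ 0.6278 -0.2524  0.0556] [ -1.1 186.2 110.2]
face [ -1.  178.2 102.4] [ -1.  178.2 109.5]
face [ -1.1 186.2 104.1] [ -1.1 186.2 111.5]
face [ -1.1 194.2 105.8] [ -1.1 194.2 113.5]
shaft [ 0.6066 -0.2571  0.0747] [-1.000e-01  1.671e+02  8.850e+01]
shaft [ 0.5489 -0.2676  0.0747] [1.00e-01 1.67e+02 3.00e+01]
end [ -0.  156.8  95.2]
t 11.60 tcp [ 0.5191 -0.2725  0.2415] grasp [ 0.5192 -0.2727  0.0745] F [ 0.   0.  -5.9] op 0.0208 q [-0.57  0.23  1.69 -0.    1.23  0.82]
xyaw -1.3950 y [ 1.e-03 -7.e-04 -1.e+00]
```

```bash

python3 -m inch '[{"x":-0.5,"y":3,"z":0,"twist":0},{"x":-0.5,"y":4,"z":0,"twist":0},{"x":0,"y":4,"z":0,"twist":0},{"x":0,"y":3,"z":0,"twist":0},{"x":0,"y":1,"z":0,"twist":0},{"x":0,"y":0,"z":0,"twist":0},{"x":0,"y":0,"z":0,"twist":0},{"x":0,"y":0,"z":0,"twist":0},{"x":0,"y":0,"z":0,"twist":0}]'
python3 st.py
python3 - <<'E'
from h import *
c=snap('wrist','w7')
im=c['color'][:,:,::-1]
b=cv2.resize(im[0:270,180:372],None,fx=4,fy=2.2,interpolation=cv2.INTER_CUBIC); cv2.imwrite('pics/w7c.png',b)
E
```

```text
t: 12.5
tool_pos: [0.5187, -0.2715, 0.226]
orientation: [-1.287, 1.078, -1.079]
force: [0.0, -0.7, -5.7]
opening: 0.0208
t 12.50 tcp [ 0.5187 -0.2715  0.226 ] grasp [ 0.5188 -0.2715  0.059 ] F [ 0.  -0.7 -5.7] op 0.0208 q [-0.57  0.25  1.7   0.    1.2   0.83]
xyaw -1.3950 y [ 4.e-04 -2.e-04 -1.e+00]
```

View pics/w7c.png

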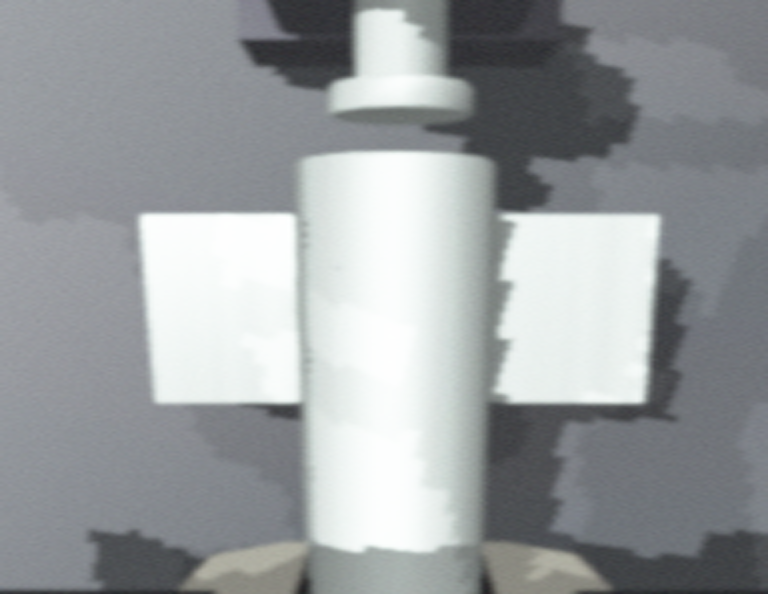

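```bash

python3 -m inch '[{"x":0.3,"y":0.8,"z":0,"twist":0},{"x":0,"y":0.7,"z":0,"twist":0},{"x":0,"y":0,"z":0,"twist":0},{"x":0,"y":0,"z":0,"twist":0},{"x":0,"y":0,"z":0,"twist":0}]'
python3 st.py
```

```text
t: 13.05
tool_pos: [0.5187, -0.2717, 0.2243]
orientation: [-1.287, 1.079, -1.079]
force: [0.4, -1.0, -6.6]
opening: 0.0213
t 13.05 tcp [ 0.5187 -0.2717  0.2243] grasp [ 0.5187 -0.2718  0.0573] F [ 0.4 -1.  -6.6] op 0.0213 q [-0.57  0.25  1.7  -0.    1.2   0.82]
xyaw -1.3950 y [ 0.e+00 -1.e-04 -1.e+00]
```

```bash

python3 -m inch '[{"x":0,"y":0.5,"z":0,"twist":0},{"x":0,"y":0.3,"z":0,"twist":0},{"x":0,"y":0,"z":0,"twist":0},{"x":0,"y":0,"z":0,"twist":0}]'
python3 st.py
python3 -m inch '[{"x":0,"y":0.5,"z":0,"twist":0},{"x":0,"y":0,"z":0,"twist":0},{"x":0,"y":0,"z":0,"twist":0}]'
python3 st.py
```

```text
t: 13.45
tool_pos: [0.5188, -0.2718, 0.2236]
orientation: [-1.287, 1.078, -1.079]
force: [-0.3, -1.6, -5.3]
opening: 0.0211
t 13.45 tcp [ 0.5188 -0.2718  0.2236] grasp [ 0.5188 -0.2718  0.0566] F [-0.3 -1.6 -5.3] op 0.0211 q [-0.57  0.25  1.7  -0.    1.19  0.82]
xyaw -1.3950 y [ 3.e-04 -3.e-04 -1.e+00]
t: 13.75
tool_pos: [0.5188, -0.2719, 0.2233]
orientation: [-1.287, 1.078, -1.079]
force: [-0.3, -2.1, -1.4]
opening: 0.0207
t 13.75 tcp [ 0.5188 -0.2719  0.2233] grasp [ 0.5189 -0.272   0.0563] F [-0.3 -2.1 -1.4] op 0.0207 q [-0.57  0.25  1.7  -0.    1.19  0.82]
xyaw -1.3951 y [ 5.e-04 -5.e-04 -1.e+00]
```

```bash

python3 -m inch '[{"x":0.3,"y":0.2,"z":0,"twist":0},{"x":0,"y":0,"z":0,"twist":0},{"x":0,"y":0,"z":0,"twist":0},{"x":0,"y":0,"z":0,"twist":0}]'
python3 st.py
```

```text
t: 14.15
tool_pos: [0.5189, -0.272, 0.2233]
orientation: [-1.287, 1.078, -1.079]
force: [-3.8, 2.0, 5.0]
opening: 0.0211
t 14.15 tcp [ 0.5189 -0.272   0.2233] grasp [ 0.519  -0.272   0.0563] F [-3.8  2.   5. ] op 0.0211 q [-0.57  0.25  1.7   0.    1.19  0.82]
xyaw -1.3950 y [ 4.e-04 -1.e-04 -1.e+00]
```

```bash

python3 -m inch '[{"x":0,"y":-0.3,"z":0,"twist":0},{"x":0,"y":0,"z":0,"twist":0},{"x":0,"y":0,"z":0,"twist":0},{"x":0,"y":0,"z":0,"twist":0},{"x":0,"y":0,"z":0,"twist":0},{"x":0,"y":0,"z":0,"twist":0}]' -0.4 10
python3 st.py
python3 - <<'E'
from h import *
c=snap('wrist','w8')
im=c['color'][:,:,::-1]
b=cv2.resize(im[0:270,180:372],None,fx=4,fy=2.2,interpolation=cv2.INTER_CUBIC); cv2.imwrite('pics/w8c.png',b)
E
```

```text
t: 14.75
tool_pos: [0.5188, -0.272, 0.223]
orientation: [-1.287, 1.079, -1.079]
force: [-0.8, 0.0, -0.1]
opening: 0.0279
t 14.75 tcp [ 0.5188 -0.272   0.223 ] grasp [ 0.5188 -0.272   0.056 ] F [-0.8  0.  -0.1] op 0.0279 q [-0.57  0.25  1.7   0.    1.19  0.82]
xyaw -1.3949 y [ 0.  0. -1.]
```

View pics/w8c.png

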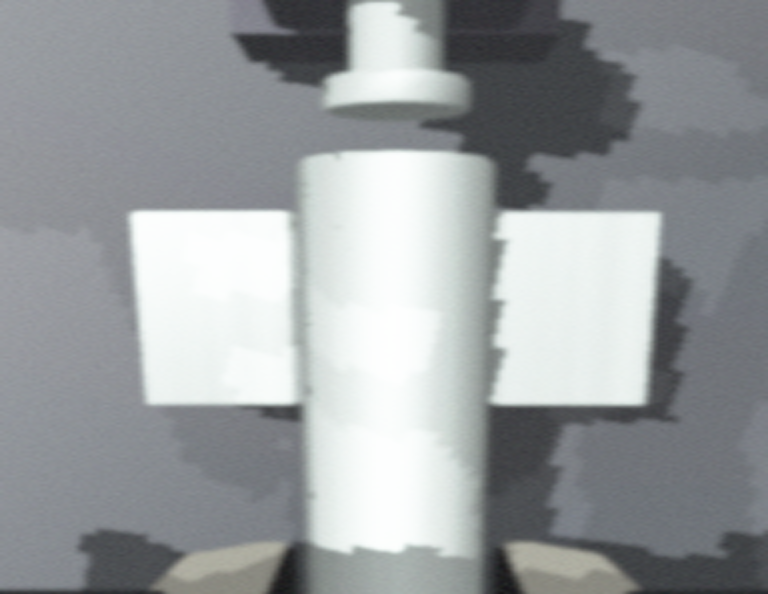

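```bash

python3 -m inch '[{"x":0,"y":0,"z":0,"twist":0},{"x":0,"y":0,"z":0,"twist":0},{"x":0,"y":0,"z":0,"twist":0},{"x":0,"y":0,"z":0,"twist":0},{"x":0,"y":0,"z":0,"twist":0}]' -1 12
python3 st.py
python3 -m inch '[{"x":0,"y":0,"z":0.5,"twist":0},{"x":0,"y":0,"z":0.8,"twist":0},{"x":0,"y":0,"z":0.8,"twist":0},{"x":0,"y":0,"z":0.8,"twist":0},{"x":0,"y":0,"z":0.8,"twist":0},{"x":0,"y":0,"z":0.8,"twist":0},{"x":0,"y":0,"z":0,"twist":0},{"x":0,"y":0,"z":0,"twist":0}]'
python3 st.py
python3 - <<'E'
from h import *
c=snap('wrist','w9')
im=c['color'][:,:,::-1]
b=cv2.resize(im[0:270,180:372],None,fx=4,fy=2.2,interpolation=cv2.INTER_CUBIC); cv2.imwrite('pics/w9c.png',b)
E
```

```text
t: 15.3
tool_pos: [0.5188, -0.272, 0.2231]
orientation: [-1.287, 1.079, -1.079]
force: [0.9, -0.1, -1.0]
opening: 0.0217
t 15.30 tcp [ 0.5188 -0.272   0.2231] grasp [ 0.5188 -0.272   0.0561] F [ 0.9 -0.1 -1. ] op 0.0217 q [-0.57  0.25  1.7  -0.    1.19  0.82]
xyaw -1.3950 y [ 0.e+00 -1.e-04 -1.e+00]
t: 16.1
tool_pos: [0.5233, -0.2712, 0.223]
orientation: [-1.287, 1.078, -1.079]
force: [-1.2, -0.3, -0.4]
opening: 0.0218
t 16.10 tcp [ 0.5233 -0.2712  0.223 ] grasp [ 0.5233 -0.2712  0.056 ] F [-1.2 -0.3 -0.4] op 0.0218 q [-0.57  0.26  1.69  0.    1.19  0.83]
xyaw -1.3950 y [ 3.e-04 -1.e-04 -1.e+00]
```

View pics/w9c.png

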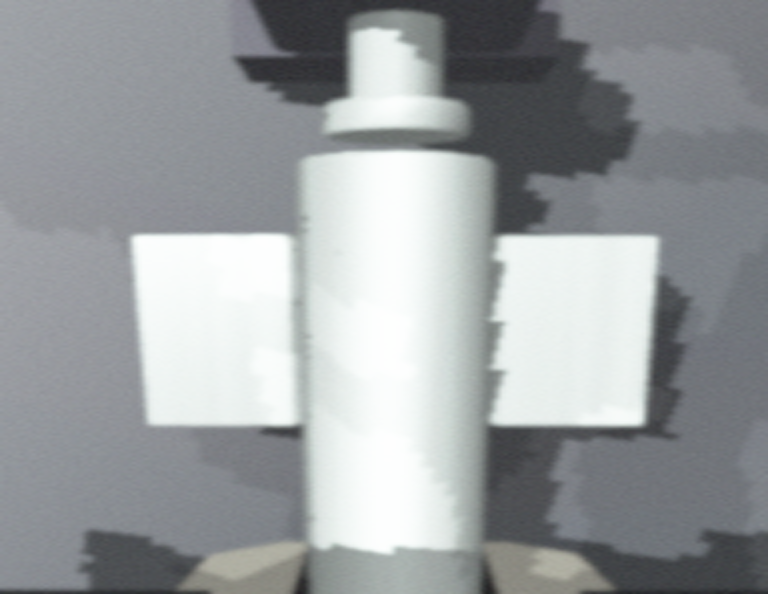

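```bash

python3 -m inch '[{"x":0,"y":0,"z":0.5,"twist":0},{"x":0,"y":0,"z":0.5,"twist":0},{"x":0,"y":0,"z":0.5,"twist":0},{"x":0,"y":0,"z":0,"twist":0}]'
python3 -m inch '[{"x":0,"y":0,"z":0.5,"twist":0},{"x":0,"y":0,"z":0.3,"twist":0},{"x":0,"y":0,"z":0,"twist":0}]'
python3 -m inch '[{"x":0,"y":0,"z":0.4,"twist":0},{"x":0,"y":0,"z":0.3,"twist":0},{"x":0,"y":0,"z":0,"twist":0}]'

```

```text
t: 16.55
tool_pos: [0.5247, -0.271, 0.223]
orientation: [-1.287, 1.079, -1.079]
force: [-1.4, -0.6, 0.1]
opening: 0.0215
t: 16.85
tool_pos: [0.5255, -0.2708, 0.223]
orientation: [-1.287, 1.079, -1.079]
force: [-2.4, -0.1, 0.2]
opening: 0.0217
t: 17.15
tool_pos: [0.5262, -0.2707, 0.223]
orientation: [-1.287, 1.079, -1.079]
force: [-1.3, -0.8, -0.5]
opening: 0.0215
```

```bash

python3 - <<'E'
from h import *
c=snap('wrist','w10')
im=c['color'][:,:,::-1]
b=cv2.resize(im[30:90,240:320],None,fx=8,fy=8,interpolation=cv2.INTER_CUBIC); cv2.imwrite('pics/w10c.png',b)
E
```

```text
(no output)
```

View pics/w10c.png

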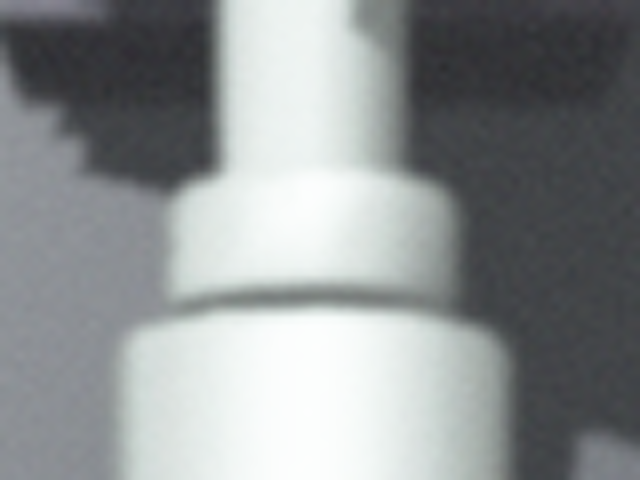

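```bash

python3 -m inch '[{"x":0,"y":0,"z":0.3,"twist":0},{"x":0,"y":0,"z":0.3,"twist":0},{"x":0,"y":0,"z":0,"twist":0}]' |grep -E 'force|pos'
python3 -m inch '[{"x":0,"y":0,"z":0.3,"twist":0},{"x":0,"y":0,"z":0.2,"twist":0},{"x":0,"y":0,"z":0,"twist":0}]'|grep -E 'force|pos'
python3 -m inch '[{"x":0,"y":0,"z":0.3,"twist":0},{"x":0,"y":0,"z":0,"twist":0}]'|grep -E 'force|pos'

```

```text
tool_pos: [0.5267, -0.2706, 0.223]
force: [-1.5, -1.3, 0.3]
tool_pos: [0.5273, -0.2705, 0.223]
force: [-1.3, -1.7, 0.8]
tool_pos: [0.5276, -0.2704, 0.223]
force: [-1.3, -2.3, -0.3]
```

```bash

python3 -m inch '[{"x":0.15,"y":0,"z":0.3,"twist":0},{"x":0,"y":0,"z":0,"twist":0},{"x":0,"y":0,"z":0,"twist":0}]' |grep -E 'force|pos'
python3 -m inch '[{"x":0,"y":0,"z":0.3,"twist":0},{"x":0,"y":0,"z":0,"twist":0},{"x":0,"y":0,"z":0,"twist":0}]'|grep -E 'force|pos'
python3 - <<'E'
from h import *
c=snap('wrist','w11')
im=c['color'][:,:,::-1]
b=cv2.resize(im[30:90,240:320],None,fx=8,fy=8,interpolation=cv2.INTER_CUBIC); cv2.imwrite('pics/w11c.png',b)
E
```

```text
tool_pos: [0.5277, -0.2705, 0.223]
force: [-5.3, -1.5, 0.9]
tool_pos: [0.5278, -0.2705, 0.223]
force: [-5.6, -1.5, 4.3]
```

View pics/w11c.png

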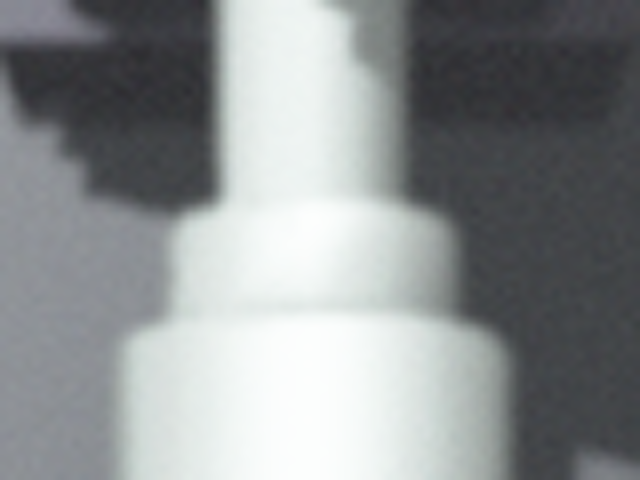

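```bash

python3 -m inch '[{"x":0,"y":0,"z":0.2,"twist":0},{"x":0,"y":0,"z":0,"twist":0},{"x":0,"y":0,"z":0,"twist":0},{"x":0,"y":0,"z":0,"twist":0},{"x":0,"y":0,"z":0,"twist":0},{"x":0,"y":0,"z":0,"twist":0}]' |grep -E 'force|pos'
python3 -m inch '[{"x":0,"y":0,"z":0,"twist":0},{"x":0,"y":0,"z":0,"twist":0},{"x":0,"y":0,"z":0,"twist":0},{"x":0,"y":0,"z":0,"twist":0},{"x":0,"y":0,"z":0,"twist":0},{"x":0,"y":0,"z":0,"twist":0}]' |grep -E 'force|pos'

```

```text
tool_pos: [0.5279, -0.2705, 0.223]
force: [-6.6, -1.5, 4.4]
tool_pos: [0.5279, -0.2705, 0.223]
force: [-6.8, -1.1, 3.1]
```

```bash

python3 -m inch '[{"x":0,"y":0,"z":0,"twist":0},{"x":0,"y":0,"z":0,"twist":0},{"x":0,"y":0,"z":0,"twist":0},{"x":0,"y":0,"z":0,"twist":0},{"x":0,"y":0,"z":0,"twist":0},{"x":0,"y":0,"z":0,"twist":0}]' 0.0 |grep -E 'force|pos|open'
python3 -m inch '[{"x":0,"y":-5,"z":0,"twist":0},{"x":0,"y":-12,"z":0,"twist":0},{"x":0,"y":-22,"z":0,"twist":0},{"x":0,"y":-30,"z":0,"twist":0},{"x":0,"y":-35,"z":0,"twist":0},{"x":0,"y":-35,"z":0,"twist":0},{"x":0,"y":-35,"z":0,"twist":0},{"x":0,"y":-25,"z":0,"twist":0},{"x":0,"y":-15,"z":0,"twist":0},{"x":0,"y":0,"z":0,"twist":0},{"x":0,"y":0,"z":0,"twist":0}]' |grep -E 'force|pos'
python3 - <<'E'
from h import *
snap('wrist','w12');c=snap('scene','s12')
im=c['color'][:,:,::-1]
b=cv2.resize(im[215:345,60:220],None,fx=4.6,fy=4.6,interpolation=cv2.INTER_CUBIC); cv2.imwrite('pics/s12c.png',b)
E
python3 st.py
```

```text
tool_pos: [0.5284, -0.2704, 0.223]
force: [-0.6, -0.4, 0.4]
opening: 0.0463
tool_pos: [0.5282, -0.2704, 0.4363]
force: [-0.2, -0.1, -0.5]
t 21.65 tcp [ 0.528  -0.2702  0.4348] grasp [ 0.5276 -0.27    0.2678] F [ 0.2  0.2 -0.3] op 0.0467 q [-0.56  0.1   1.46 -0.    1.58  0.84]
xyaw -1.3950 y [-0.0028  0.0017 -1.    ]
```

View pics/w12.png

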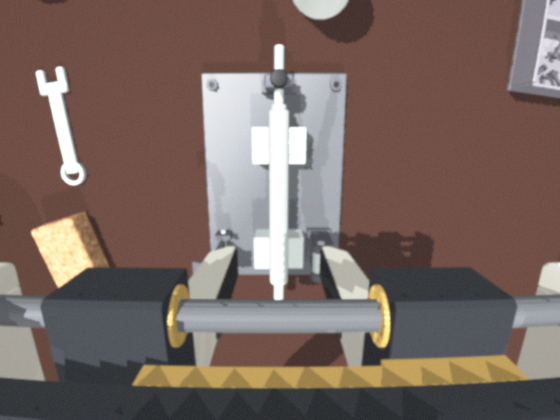

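View pics/s12c.png

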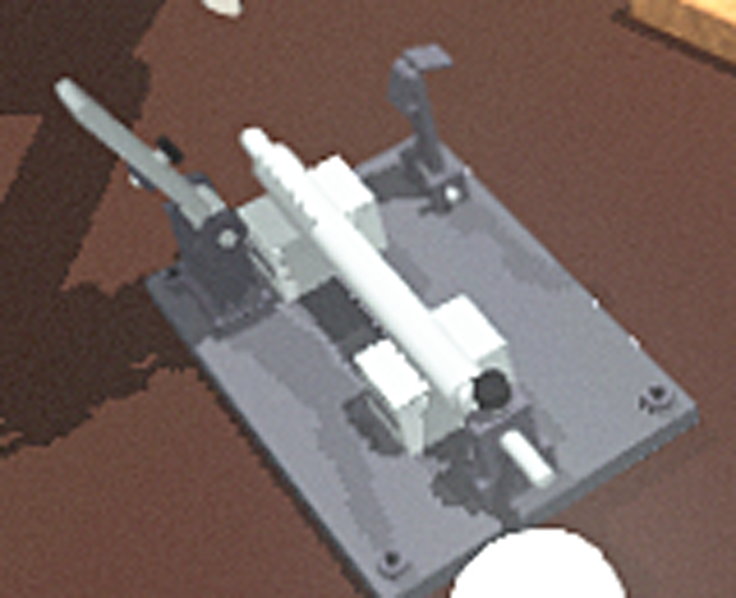

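```bash
cat >> h.py <<'E'
yw=.1758; V0=np.array([.5198,-.2718,0]); ex=np.array([np.cos(yw),np.sin(yw),0]);ey=np.array([-np.sin(yw),np.cos(yw),0]);ez=np.array([0,0,1.])
def fx(x,y,z): return V0+(x*ex+y*ey)/1e3+ez*z/1e3
def tofx(p): d=(np.array(p)-V0)*1e3; return np.array([d@ex,d@ey,d[2]])
E
python3 - <<'E'
from h import *
s=load('scene0');t=load('top0')
for a in (1.8,1.85,1.9,1.95,2.0,2.05,2.1,2.15):
    tip=fx(-65,-48+114*np.cos(a),78+114*np.sin(a))
    ps=(proj(s,tip)-[59.5,214.5])*4.6; pt=(proj(t,tip)-[369.5,129.5])*4.2
    print(a,ps.round(),pt.round(), tofx(tip).round())
h=fx(-65,-48,78);print((proj(s,h)-[59.5,214.5])*4.6,(proj(t,h)-[369.5,129.5])*4.2)
E
```

```text
1.8 [100.  74.] [504. 412.] [-65. -74. 189.]
1.85 [90. 82.] [513. 411.] [-65. -79. 188.]
1.9 [80. 90.] [522. 409.] [-65. -85. 186.]
1.95 [70. 98.] [530. 408.] [-65. -90. 184.]
2.0 [ 61. 107.] [538. 406.] [-65. -95. 182.]
2.05 [ 52. 116.] [546. 405.] [ -65. -101.  179.]
2.1 [ 44. 125.] [553. 404.] [ -65. -106.  176.]
2.15 [ 36. 135.] [559. 403.] [ -65. -110.  173.]
[209.68679093 215.71298034] [384.92355208 428.90958549]
```

```bash

python3 -m inch '[{"x":8,"y":0,"z":-4,"twist":0},{"x":16,"y":0,"z":-9,"twist":0},{"x":24,"y":0,"z":-13,"twist":0},{"x":27,"y":0,"z":-15,"twist":0},{"x":24,"y":0,"z":-13,"twist":0},{"x":20,"y":0,"z":-11,"twist":0},{"x":10,"y":0,"z":-5,"twist":0},{"x":6,"y":0,"z":-3,"twist":0},{"x":0,"y":0,"z":0,"twist":0},{"x":0,"y":0,"z":0,"twist":0},{"x":0,"y":0,"z":0,"twist":0}]' -1 20 |grep -E 'force|pos|open'
cat >> st.py <<'E'
print('fix',tofx(g).round(1))
E
python3 st.py
python3 - <<'E'
from h import *
snap('wrist','w13')
E
```

```text
tool_pos: [0.4805, -0.4153, 0.4371]
force: [-0.4, 0.1, 0.5]
opening: 0.0005
t 22.75 tcp [ 0.4805 -0.4153  0.4371] grasp [ 0.4806 -0.4153  0.2701] F [-0.4  0.1  0.5] op 0.0005 q [-0.79  0.21  1.34  0.    1.59  0.6 ]
xyaw -1.3938 y [ 1.e-04  1.e-04 -1.e+00]
fix [ -63.7 -134.4  270.1]
```

View pics/w13.png

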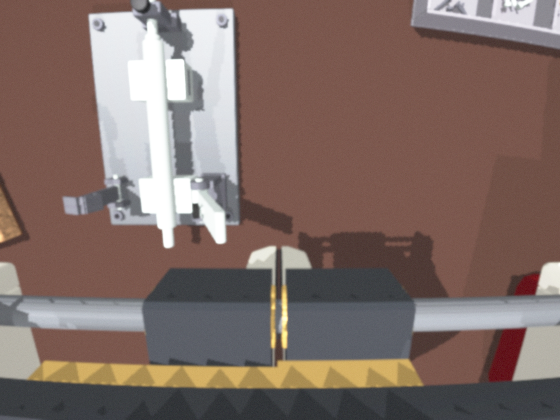

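```bash

python3 -m inch '[{"x":0,"y":10,"z":-0.5,"twist":0},{"x":0,"y":20,"z":-0.5,"twist":0},{"x":0,"y":26,"z":-0.3,"twist":0},{"x":0,"y":25,"z":0,"twist":0},{"x":0,"y":14,"z":0,"twist":0},{"x":0,"y":6,"z":0,"twist":0},{"x":0,"y":0,"z":0,"twist":0},{"x":0,"y":0,"z":0,"twist":0},{"x":0,"y":0,"z":0,"twist":0},{"x":0,"y":0,"z":0,"twist":0}]' |grep -E 'force|pos|open'
python3 st.py
python3 - <<'E'
from h import *
snap('wrist','w14'); c=snap('scene','s14')
im=c['color'][:,:,::-1]
b=cv2.resize(im[165:345,20:240],None,fx=3.5,fy=3.3,interpolation=cv2.INTER_CUBIC); cv2.imwrite('pics/s14c.png',b)
E
```

```text
tool_pos: [0.4791, -0.4166, 0.3374]
force: [-0.4, 0.2, -0.1]
opening: 0.0003
t 23.80 tcp [ 0.4791 -0.4166  0.3374] grasp [ 0.4793 -0.4169  0.1704] F [-0.4  0.2 -0.1] op 0.0003 q [-0.8   0.26  1.46 -0.    1.41  0.6 ]
xyaw -1.3950 y [ 0.0015 -0.0015 -1.    ]
fix [ -65.2 -135.8  170.4]
```

View pics/s14c.png

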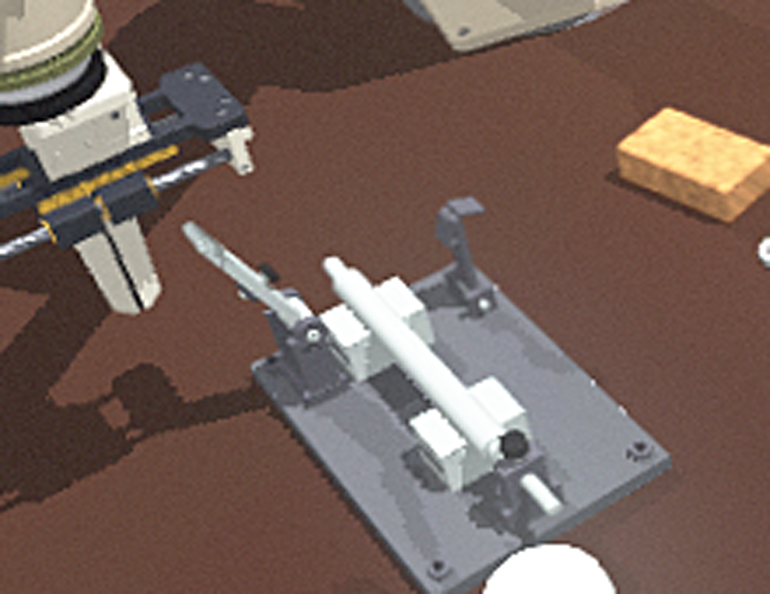

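View pics/w14.png

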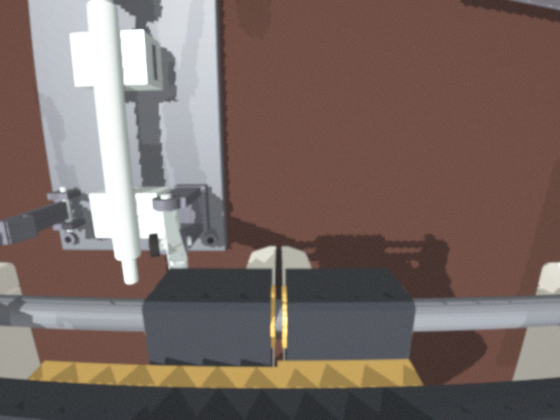

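```bash

python3 -m inch '[{"x":-5,"y":0,"z":0,"twist":0},{"x":-8,"y":0,"z":0,"twist":0},{"x":-5,"y":0,"z":0,"twist":0},{"x":-4,"y":0,"z":0,"twist":0},{"x":-4,"y":0,"z":0,"twist":0},{"x":-4,"y":0,"z":0,"twist":0},{"x":-4,"y":0,"z":0,"twist":0},{"x":-4,"y":0,"z":0,"twist":0},{"x":0,"y":0,"z":0,"twist":0}]' |grep -E 'force|pos|open'
python3 st.py
python3 - <<'E'
from h import *
c=snap('scene','s15')
im=c['color'][:,:,::-1]
b=cv2.resize(im[165:345,20:240],None,fx=3.5,fy=3.3,interpolation=cv2.INTER_CUBIC); cv2.imwrite('pics/s15c.png',b)
E
```

```text
tool_pos: [0.4721, -0.3785, 0.3361]
force: [0.4, -0.1, 0.1]
opening: 0.0004
t 24.80 tcp [ 0.4721 -0.3785  0.3361] grasp [ 0.4721 -0.3784  0.1691] F [ 0.4 -0.1  0.1] op 0.0004 q [-0.76  0.18  1.55  0.    1.4   0.63]
xyaw -1.3948 y [ 1.e-04  2.e-04 -1.e+00]
fix [-65.6 -96.7 169.1]
```

View pics/s15c.png

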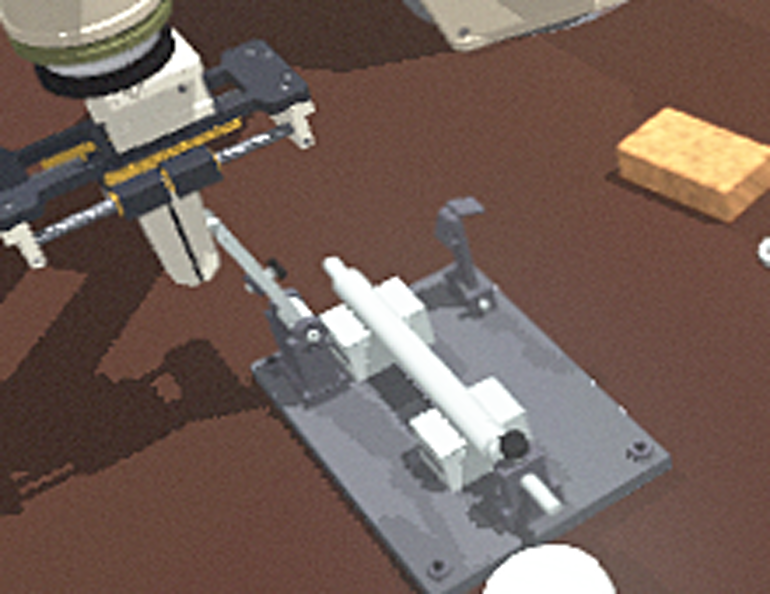

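```bash

python3 -m inch '[{"x":-4,"y":0,"z":0,"twist":0},{"x":-5,"y":0,"z":0,"twist":0},{"x":-5,"y":0,"z":0,"twist":0},{"x":-5,"y":0,"z":0,"twist":0},{"x":-5,"y":0,"z":0,"twist":0},{"x":-5,"y":0,"z":0,"twist":0},{"x":-5,"y":0,"z":0,"twist":0},{"x":-5,"y":0,"z":0,"twist":0},{"x":-4,"y":0,"z":0,"twist":0},{"x":0,"y":0,"z":0,"twist":0}]' |grep -E 'force|pos|open'
python3 st.py
python3 - <<'E'
from h import *
c=snap('scene','s16')
im=c['color'][:,:,::-1]
b=cv2.resize(im[165:345,20:240],None,fx=3.5,fy=3.3,interpolation=cv2.INTER_CUBIC); cv2.imwrite('pics/s16c.png',b)
E
```

```text
tool_pos: [0.4645, -0.336, 0.3358]
force: [0.4, 0.1, -0.2]
opening: 0.0003
t 25.85 tcp [ 0.4645 -0.336   0.3358] grasp [ 0.4645 -0.3359  0.1688] F [ 0.4  0.1 -0.2] op 0.0003 q [-0.72  0.1   1.65  0.    1.39  0.68]
xyaw -1.3946 y [-4.e-04  6.e-04 -1.e+00]
fix [-65.7 -53.4 168.8]
```

View pics/s16c.png

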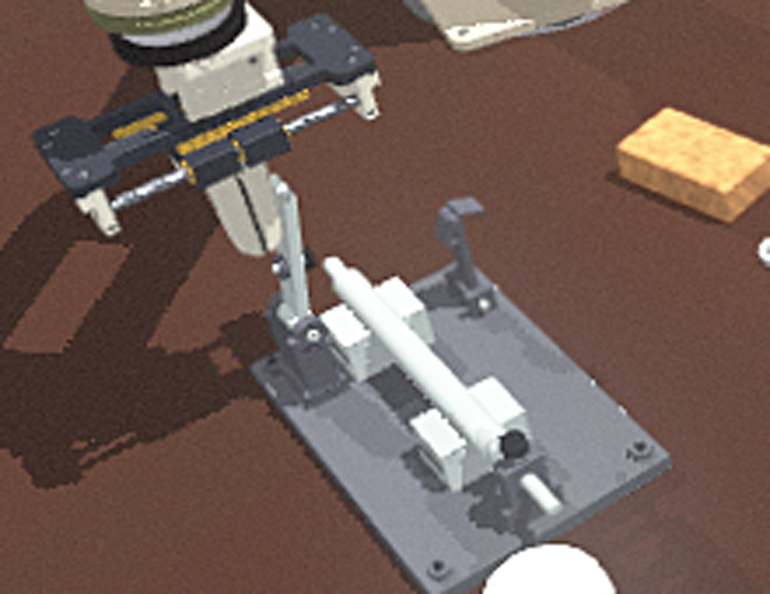

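```bash

python3 -m inch '[{"x":-5,"y":0,"z":0,"twist":0},{"x":-5,"y":0,"z":0,"twist":0},{"x":-5,"y":0,"z":0,"twist":0},{"x":-5,"y":0,"z":0,"twist":0},{"x":-5,"y":0.5,"z":0,"twist":0},{"x":-5,"y":2,"z":0,"twist":0},{"x":-5,"y":2.5,"z":0,"twist":0},{"x":-5,"y":2.7,"z":0,"twist":0},{"x":-5,"y":2.8,"z":0,"twist":0},{"x":0,"y":0,"z":0,"twist":0}]' |grep -E 'force|pos|open'
python3 st.py
python3 - <<'E'
from h import *
c=snap('scene','s17')
im=c['color'][:,:,::-1]
b=cv2.resize(im[165:345,20:240],None,fx=3.5,fy=3.3,interpolation=cv2.INTER_CUBIC); cv2.imwrite('pics/s17c.png',b)
E
```

```text
tool_pos: [0.4565, -0.2915, 0.3248]
force: [-0.4, 0.5, -0.1]
opening: 0.0006
t 26.90 tcp [ 0.4565 -0.2915  0.3248] grasp [ 0.4564 -0.2913  0.1578] F [-0.4  0.5 -0.1] op 0.0006 q [-0.66  0.03  1.75  0.    1.37  0.73]
xyaw -1.3945 y [-9.0e-04  1.1e-03 -1.0e+00]
fix [-65.9  -8.1 157.8]
```

View pics/s17c.png

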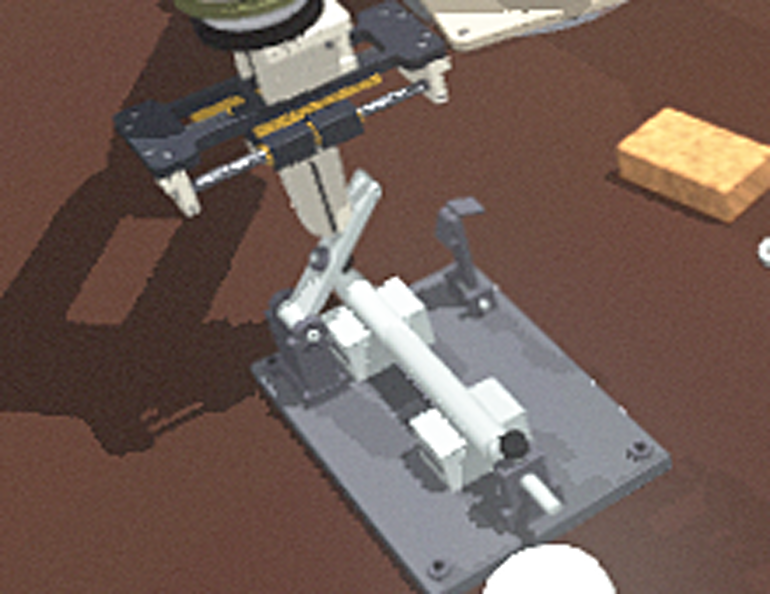

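```bash

python3 -m inch '[{"x":-4,"y":3.2,"z":0.2,"twist":0},{"x":-4,"y":3.5,"z":0.2,"twist":0},{"x":-4,"y":3.6,"z":0.2,"twist":0},{"x":-4,"y":3.8,"z":0.2,"twist":0},{"x":-3.2,"y":4,"z":0.1,"twist":0},{"x":-3,"y":4.3,"z":0,"twist":0},{"x":-3,"y":4.5,"z":0,"twist":0},{"x":0,"y":0,"z":0,"twist":0},{"x":0,"y":0,"z":0,"twist":0}]' |grep -E 'force|pos|open'
python3 st.py
python3 - <<'E'
from h import *
c=snap('scene','s18')
im=c['color'][:,:,::-1]
b=cv2.resize(im[165:345,20:240],None,fx=3.5,fy=3.3,interpolation=cv2.INTER_CUBIC); cv2.imwrite('pics/s18c.png',b)
E
```

```text
tool_pos: [0.4532, -0.2672, 0.2985]
force: [0.5, 0.8, -0.1]
opening: 0.0006
t 27.85 tcp [ 0.4532 -0.2672  0.2985] grasp [ 0.4531 -0.2671  0.1315] F [ 0.5  0.8 -0.1] op 0.0006 q [-0.63  0.01  1.81  0.    1.32  0.76]
xyaw -1.3948 y [-3.e-04  3.e-04 -1.e+00]
fix [-64.8  16.3 131.5]
```

View pics/s18c.png

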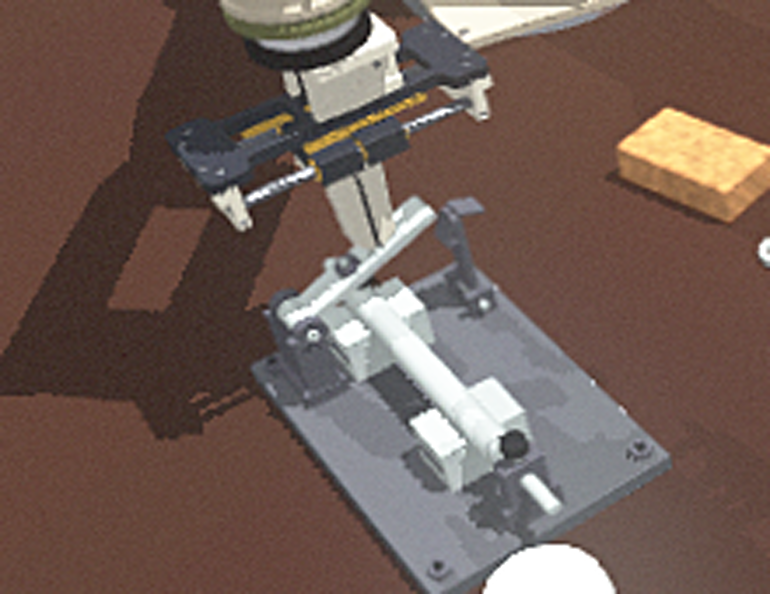

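```bash

python3 -m inch '[{"x":-3,"y":2,"z":0,"twist":0},{"x":-3,"y":3,"z":0,"twist":0},{"x":-3,"y":3,"z":0,"twist":0},{"x":-3,"y":3,"z":0,"twist":0},{"x":0,"y":0,"z":0,"twist":0},{"x":0,"y":0,"z":0,"twist":0}]' |grep -E 'force|pos|open'
python3 st.py
python3 - <<'E'
from h import *
c=snap('scene','s19')
im=c['color'][:,:,::-1]
b=cv2.resize(im[195:315,60:220],None,fx=5,fy=5,interpolation=cv2.INTER_CUBIC); cv2.imwrite('pics/s19c.png',b)
snap('wrist','w19')
E
```

```text
tool_pos: [0.4511, -0.2553, 0.2875]
force: [0.3, 0.2, 0.0]
opening: 0.0003
t 28.50 tcp [ 0.4511 -0.2553  0.2875] grasp [ 0.4511 -0.2553  0.1205] F [0.3 0.2 0. ] op 0.0003 q [-0.61 -0.    1.84 -0.    1.3   0.78]
xyaw -1.3947 y [-2.e-04  2.e-04 -1.e+00]
fix [-64.8  28.3 120.5]
```

View pics/s19c.png

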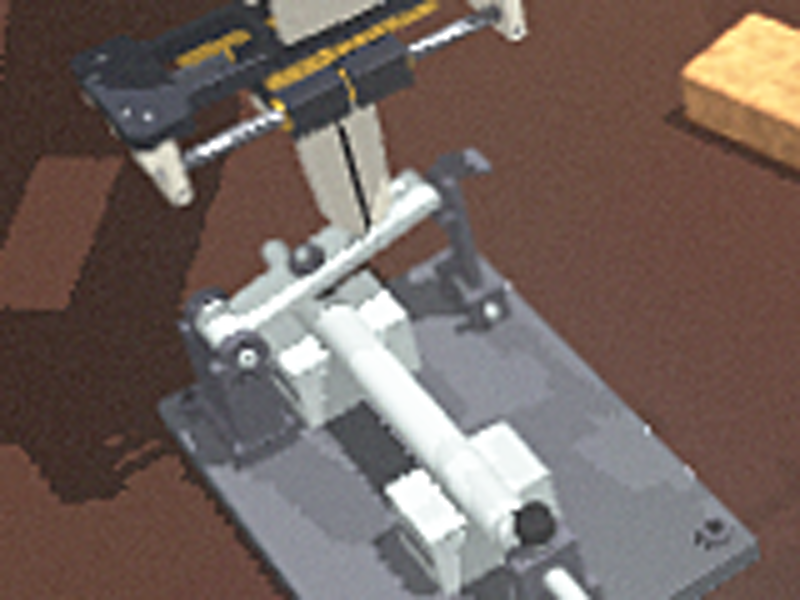

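View pics/w19.png

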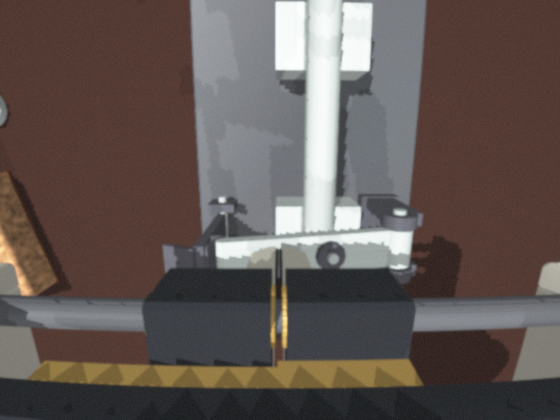

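```bash

python3 -m inch '[{"x":0,"y":1.5,"z":0,"twist":0},{"x":0,"y":2,"z":0,"twist":0},{"x":0,"y":2,"z":0,"twist":0},{"x":0,"y":1.5,"z":0,"twist":0},{"x":0,"y":0,"z":0,"twist":0}]' |grep -E 'force|pos'
python3 -m inch '[{"x":0,"y":1.2,"z":0,"twist":0},{"x":0,"y":1.2,"z":0,"twist":0},{"x":0,"y":1.2,"z":0,"twist":0},{"x":0,"y":0,"z":0,"twist":0}]' |grep -E 'force|pos'
python3 -m inch '[{"x":0,"y":1,"z":0,"twist":0},{"x":0,"y":1,"z":0,"twist":0},{"x":0,"y":1,"z":0,"twist":0},{"x":0,"y":0,"z":0,"twist":0}]' |grep -E 'force|pos'
python3 st.py
```

```text
tool_pos: [0.4511, -0.2555, 0.2806]
force: [0.1, 0.3, 1.3]
tool_pos: [0.4512, -0.2552, 0.2774]
force: [-2.3, 2.8, 5.7]
tool_pos: [0.4512, -0.2551, 0.2745]
force: [-1.6, 3.9, 6.3]
t 29.90 tcp [ 0.4512 -0.2551  0.2745] grasp [ 0.4512 -0.255   0.1075] F [-1.6  3.9  6.3] op 0.0005 q [-0.61  0.01  1.86  0.    1.27  0.78]
xyaw -1.3948 y [ 1.e-04  8.e-04 -1.e+00]
fix [-64.6  28.5 107.5]
```

```bash

python3 -m inch '[{"x":0,"y":1,"z":0,"twist":0},{"x":0,"y":1,"z":0,"twist":0},{"x":0,"y":0,"z":0,"twist":0}]' |grep -E 'force|pos'
python3 -m inch '[{"x":0,"y":1,"z":0,"twist":0},{"x":0,"y":1,"z":0,"twist":0},{"x":0,"y":0,"z":0,"twist":0}]' |grep -E 'force|pos'
python3 -m inch '[{"x":0,"y":0.8,"z":0,"twist":0},{"x":0,"y":0.8,"z":0,"twist":0},{"x":0,"y":0,"z":0,"twist":0}]' |grep -E 'force|pos'
python3 st.py
python3 - <<'E'
from h import *
c=snap('scene','s20')
im=c['color'][:,:,::-1]
b=cv2.resize(im[195:315,60:220],None,fx=5,fy=5,interpolation=cv2.INTER_CUBIC); cv2.imwrite('pics/s20c.png',b)
E
```

```text
tool_pos: [0.4513, -0.2552, 0.2725]
force: [-1.4, 3.6, 6.0]
tool_pos: [0.4513, -0.2551, 0.2702]
force: [0.3, 3.4, 4.3]
tool_pos: [0.4513, -0.2555, 0.2686]
force: [0.4, 3.9, 5.1]
t 30.80 tcp [ 0.4513 -0.2555  0.2686] grasp [ 0.4513 -0.2554  0.1016] F [0.4 3.9 5.1] op 0.0004 q [-0.61  0.02  1.86  0.    1.26  0.78]
xyaw -1.3949 y [ 4.e-04  1.e-04 -1.e+00]
fix [-64.6  28.1 101.6]
```

View pics/s20c.png

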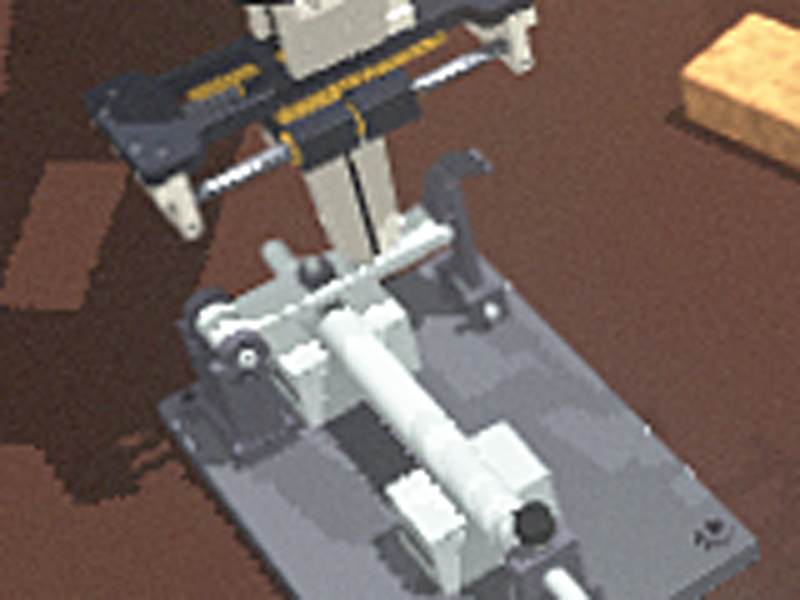

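```bash

python3 -m inch '[{"x":0,"y":0.7,"z":0,"twist":0},{"x":0,"y":0.5,"z":0,"twist":0},{"x":0,"y":0,"z":0,"twist":0}]' |grep -E 'force|pos'
python3 -m inch '[{"x":0,"y":0.7,"z":0,"twist":0},{"x":0,"y":0.5,"z":0,"twist":0},{"x":0,"y":0,"z":0,"twist":0}]' |grep -E 'force|pos'
python3 st.py
python3 - <<'E'
from h import *
c=snap('scene','s21')
im=c['color'][:,:,::-1]
b=cv2.resize(im[195:315,60:220],None,fx=5,fy=5,interpolation=cv2.INTER_CUBIC); cv2.imwrite('pics/s21c.png',b)
E
```

```text
tool_pos: [0.4513, -0.2555, 0.2677]
force: [-0.7, 4.4, 7.3]
tool_pos: [0.4513, -0.2554, 0.2666]
force: [-1.6, 5.8, 9.0]
t 31.45 tcp [ 0.4513 -0.2554  0.2666] grasp [ 0.4514 -0.2554  0.0996] F [-1.6  5.8  9. ] op 0.0006 q [-0.61  0.02  1.86  0.    1.26  0.78]
xyaw -1.3949 y [ 4.e-04  2.e-04 -1.e+00]
fix [-64.5  28.1  99.6]
```

View pics/s21c.png

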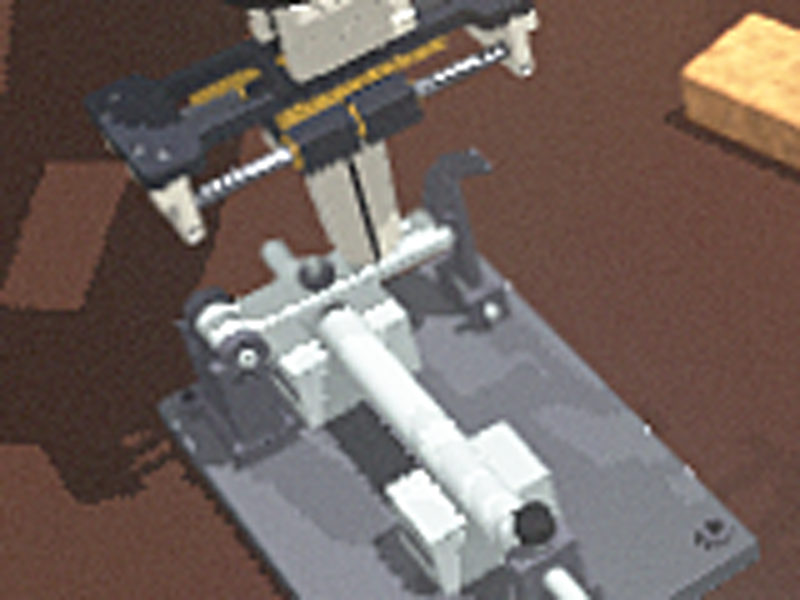

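```bash

python3 -m inch '[{"x":0,"y":0.5,"z":0,"twist":0},{"x":0,"y":0,"z":0,"twist":0},{"x":0,"y":0,"z":0,"twist":0}]' |grep -E 'force|pos'
python3 st.py
python3 - <<'E'
from h import *
c=snap('wrist','w21')
im=c['color'][:,:,::-1]
b=cv2.resize(im[170:275,140:440],None,fx=2.6,fy=2.6,interpolation=cv2.INTER_CUBIC); cv2.imwrite('pics/w21c.png',b)
E
```

```text
tool_pos: [0.4513, -0.2554, 0.2661]
force: [-1.7, 4.8, 8.5]
t 31.80 tcp [ 0.4513 -0.2554  0.2661] grasp [ 0.4513 -0.2554  0.0991] F [-1.7  4.8  8.5] op 0.0001 q [-0.61  0.02  1.86  0.    1.26  0.78]
xyaw -1.3949 y [ 3.e-04  2.e-04 -1.e+00]
fix [-64.5  28.1  99.1]
```

View pics/w21c.png

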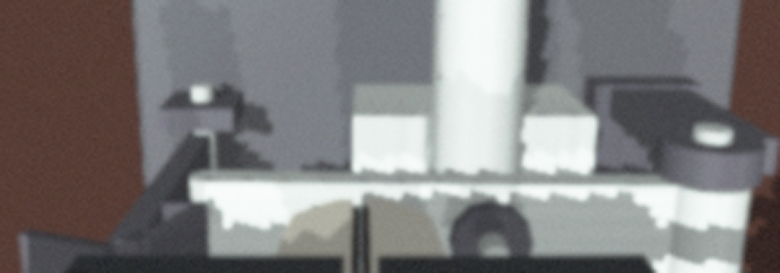

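```bash

python3 -m inch '[{"x":0,"y":-0.7,"z":0,"twist":0},{"x":0,"y":-0.7,"z":0,"twist":0},{"x":0,"y":0,"z":0,"twist":0}]' |grep -E 'force|pos'
python3 -m inch '[{"x":0,"y":-0.7,"z":0,"twist":0},{"x":0,"y":-0.7,"z":0,"twist":0},{"x":0,"y":0,"z":0,"twist":0}]' |grep -E 'force|pos'
python3 -m inch '[{"x":0,"y":-0.7,"z":0,"twist":0},{"x":0,"y":-0.7,"z":0,"twist":0},{"x":0,"y":0,"z":0,"twist":0}]' |grep -E 'force|pos'
python3 -m inch '[{"x":0,"y":-1,"z":0,"twist":0},{"x":0,"y":-1,"z":0,"twist":0},{"x":0,"y":0,"z":0,"twist":0}]' |grep -E 'force|pos'
python3 - <<'E'
from h import *
c=snap('scene','s22')
im=c['color'][:,:,::-1]
b=cv2.resize(im[195:315,60:220],None,fx=5,fy=5,interpolation=cv2.INTER_CUBIC); cv2.imwrite('pics/s22c.png',b)
E
```

```text
tool_pos: [0.4513, -0.2555, 0.2673]
force: [-1.1, 4.5, 6.6]
tool_pos: [0.4512, -0.2556, 0.2685]
force: [-0.3, 2.3, 4.8]
tool_pos: [0.4509, -0.2557, 0.2694]
force: [-0.0, -0.5, 0.2]
tool_pos: [0.4511, -0.2556, 0.2718]
force: [-0.2, 0.4, 0.4]
```

View pics/s22c.png

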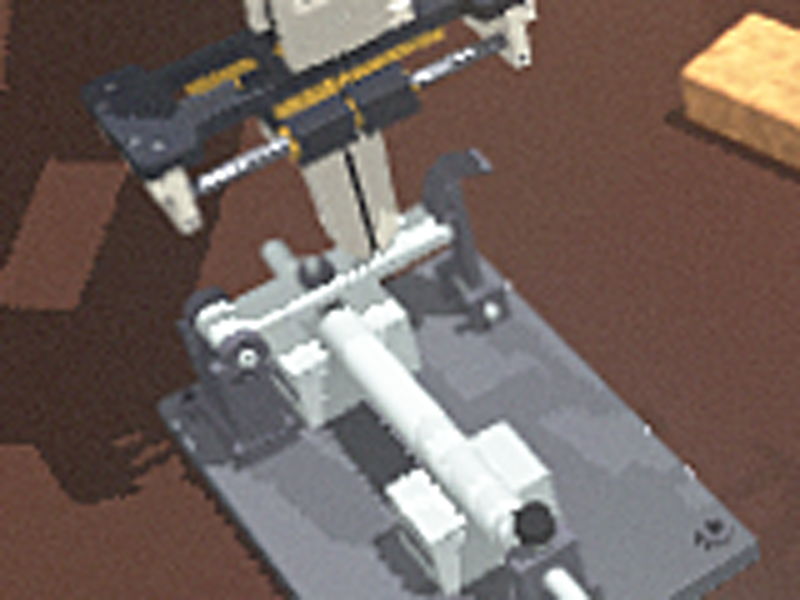

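```bash

python3 -m inch '[{"x":0,"y":-5,"z":0,"twist":0},{"x":0,"y":-15,"z":0,"twist":0},{"x":0,"y":-25,"z":0,"twist":0},{"x":0,"y":-30,"z":0,"twist":0},{"x":0,"y":-30,"z":0,"twist":0},{"x":0,"y":-25,"z":0,"twist":0},{"x":0,"y":-15,"z":0,"twist":0},{"x":0,"y":-5,"z":0,"twist":0},{"x":0,"y":0,"z":-25,"twist":0},{"x":0,"y":0,"z":-25,"twist":0},{"x":0,"y":0,"z":-25,"twist":0},{"x":0,"y":0,"z":0,"twist":0}]' |grep -E 'force|pos'
python3 -m inch '[{"x":0,"y":0,"z":0,"twist":0},{"x":0,"y":0,"z":0,"twist":0},{"x":0,"y":0,"z":0,"twist":0}]' |grep -E 'force|pos'
python3 - <<'E'
from h import *
c=snap('scene','s23')
im=c['color'][:,:,::-1]
b=cv2.resize(im[195:315,60:220],None,fx=5,fy=5,interpolation=cv2.INTER_CUBIC); cv2.imwrite('pics/s23c.png',b)
c=snap('wrist','w23')
c=snap('top','t23')
E
```

```text
tool_pos: [0.3754, -0.2689, 0.4207]
force: [1.0, 0.2, 1.2]
tool_pos: [0.3779, -0.2684, 0.4214]
force: [0.5, 0.0, -0.1]
```

View pics/s23c.png

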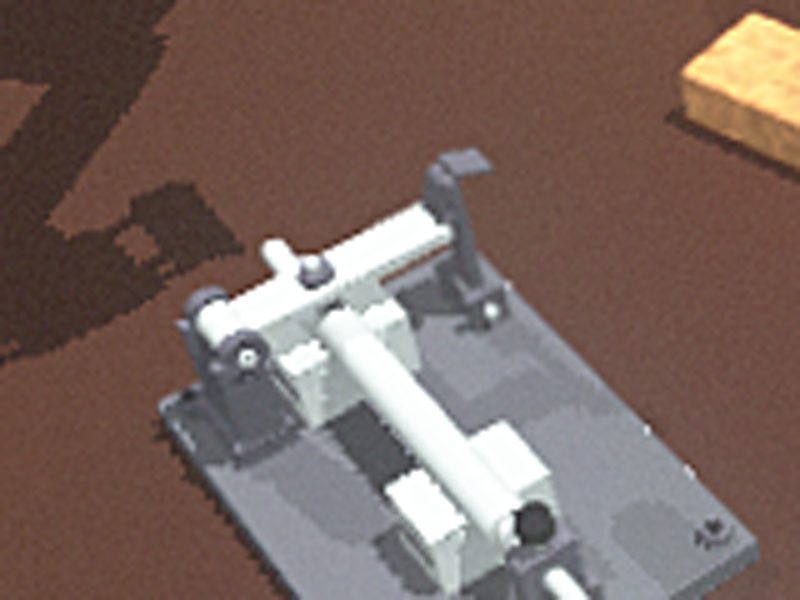

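View pics/w23.png

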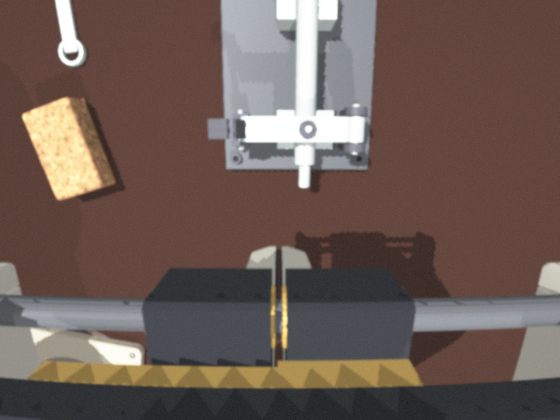

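```bash

python3 -m inch '[{"x":0,"y":0,"z":10,"twist":0},{"x":-5,"y":0,"z":20,"twist":0},{"x":-5,"y":0,"z":25,"twist":0},{"x":0,"y":0,"z":25,"twist":0},{"x":0,"y":0,"z":25,"twist":0},{"x":0,"y":0,"z":20,"twist":0},{"x":0,"y":0,"z":10,"twist":0},{"x":0,"y":0,"z":5,"twist":0},{"x":0,"y":0,"z":0,"twist":0},{"x":0,"y":0,"z":0,"twist":0},{"x":0,"y":0,"z":0,"twist":0}]' |grep -E 'force|pos'
python3 - <<'E'
from h import *
c=snap('wrist','w24')
im=c['color'][:,:,::-1]
b=cv2.resize(im[:260,200:400],None,fx=3,fy=2.3,interpolation=cv2.INTER_CUBIC); cv2.imwrite('pics/w24c.png',b)
c=load('t23');im=c['color'][:,:,::-1]
cv2.imwrite('pics/t23c.png',cv2.resize(im[130:270,370:510],None,fx=4.2,fy=4.2,interpolation=cv2.INTER_CUBIC))
E
python3 st.py
```

```text
tool_pos: [0.5128, -0.2346, 0.4219]
force: [0.3, -0.3, 0.5]
t 35.90 tcp [ 0.5128 -0.2346  0.422 ] grasp [ 0.5129 -0.2346  0.255 ] F [-0.6 -0.   0.4] op 0.0001 q [-0.52  0.03  1.57 -0.    1.55  0.88]
xyaw -1.3958 y [ 2.e-04 -2.e-04 -1.e+00]
fix [ -0.3  37.8 255. ]
```

View pics/w24c.png

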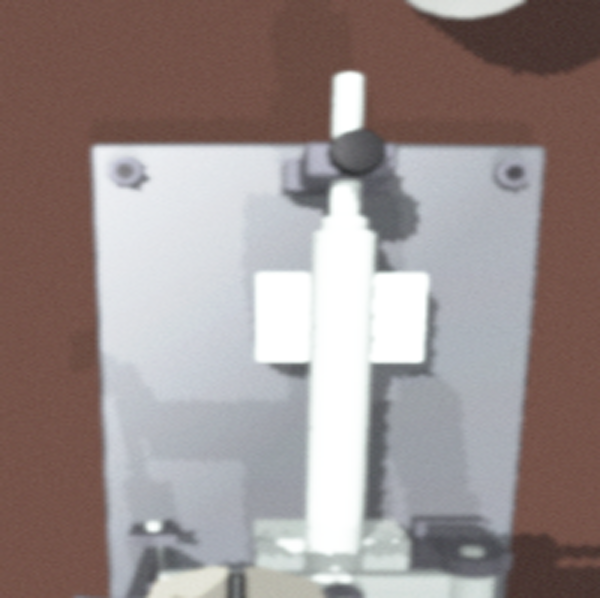

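View pics/t23.png

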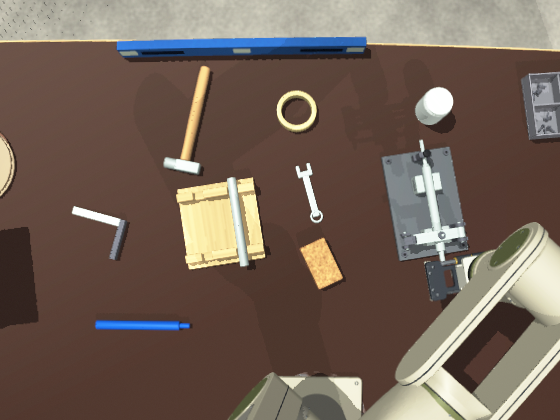

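```bash

python3 -m inch '[{"x":8,"y":12,"z":3,"twist":0},{"x":10,"y":25,"z":3,"twist":0},{"x":10,"y":25,"z":2,"twist":0},{"x":10,"y":20,"z":0,"twist":0},{"x":0,"y":12,"z":0,"twist":0},{"x":0,"y":6,"z":0,"twist":0},{"x":0,"y":0,"z":0,"twist":0},{"x":0,"y":0,"z":0,"twist":0},{"x":0,"y":0,"z":0,"twist":0}]' |grep -E 'force|pos'
python3 - <<'E'
from h import *
c=snap('wrist','w25')
im=c['color'][:,:,::-1]
b=cv2.resize(im[20:110,230:330],None,fx=6,fy=6,interpolation=cv2.INTER_CUBIC); cv2.imwrite('pics/w25c.png',b)
E
```

```text
tool_pos: [0.5283, -0.2703, 0.3232]
force: [0.2, -0.2, 0.6]
```

View pics/w25c.png

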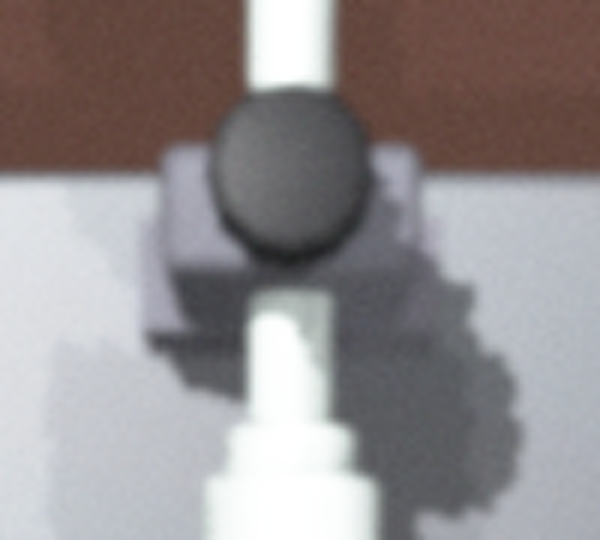

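No gap is visible at the stop, the strap is shut under the catch, and the robot is touching nothing, so I'm handing in the job.

```bash
python3 -c "
from plant import robot
print(robot.close_job())"
```

```text
the job is handed in; nothing more can be done
None
```

The job is done and handed in at about 37 s on the robot's clock; no verdict was reported.

- **Placing:** I took the shaft off the rest and lowered it into the Vs until they carried it. At the end of lowering I pressed it into the Vs with about 11 N, then backed off.
- **Length stop:** I slid it in small steps until its plain end met the stop. I held it there with about 6–7 N for just over a second. The last close wrist picture shows no gap.
- **Strap:** I swung it over and pressed it down with at most about 11 N in total, 9 N of it downward. The push dropped partway down. When I lifted off, the force fell to zero near the shut position and the strap did not spring up. The last pictures show it shut with its tip at the catch. I judged the catch from this, as the hook itself was hard to see.
- **Everything else:** The last top picture shows the turned-down end sticking out on the strap's side. The rod, tools and other items are where they were.

The top camera was about 3 mm off from the wrist camera sideways, so I went by the wrist camera. No check failed.

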